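# Split the bearing housing with a wedge

## Task

Free the light-grey cover of the split bearing housing: take the splitting wedge from its stand, feel for the seam, and work the wedge down into it from above, turn by turn at the left and the right end, until both ends stand at least 7 mm open. Bring the cover off evenly, neither end ever more than 4 mm ahead of the other, press gently, never above 40 N, and move the cover only with the wedge. Put the wedge back in its stand blade down and leave the other things alone.

Things in the scene. Friction and masses are not known exactly. Their poses are not given: they have to be found in the camera images.
- plate: dark steel base plate bolted to the table, 150 x 176 x 8 mm (x -85 to 65, y -88 to 88); origin on the table; x points square across the seam from housing to cover (away from the robot at yaw 0), y along the seam to the left, z up. It carries the housing, fixed in long slots: the seam (plane x = s, along y) stands anywhere from s = -11 to +11 mm; no pose tells s, find it by touch or sight
- left_end (a joint): how far the cover's left end (+y) stands open: rad, times 116 mm = opening in mm at the left pry point, y = +58 mm. Dark housing at x < s, light-grey cover at x > s, 150 mm long. Each has an ear at either end, y 41 to 75 and -41 to -75, tops flat at z = 50 mm, 30 and 20 mm thick in x; middle block (y -41 to 41) 46 mm high; cover boss to x = s + 35
- right_end (a joint): the same for the right end, pry point y = -58 mm. Each end starts 0 to 0.7 mm open on a tight dowel: it yields at about 6 N across the seam, stays where left, and prying one end opens that end alone. Along the seam each ear has a V notch: housing side from x = s - 2 mm at z = 50 to s at z = 44, cover side from s + 2.5 to s; below z = 44 the seam faces are upright to the plate
- wedge: steel wedge, 0.25 kg, z up, origin at the middle of its guard's underside. Blade from z = 0 down to the edge at -36 mm, y -11 to 11. Flat upright face at x = -5 mm (goes against the housing); +x side bevelled (against the cover): x = -3 at the edge, growing evenly to +5 at z = -6, upright above. Guard 34 x 40 mm, z 0 to 6. Wooden handle 20 (x) by 26 (y) mm, z 6 to 56
- stand: fixed plywood stand, block 60 x 70 x 45 mm on a 90 x 100 mm base, with an upright slot 16 mm (x) by 28 mm (y) in its middle for the wedge's blade; origin on the table under the slot. The wedge's guard rests on its top, z = 45 mm, the wedge's x axis along the stand's within 0.04 rad
- nut_1: bright hexagon nut 27 x 31 x 15 mm, bystander; origin under its centre
- base_washer_j: square plate washer 46 x 46 x 6 mm, bystander; origin under its centre
- gas_nozzle: copper gas nozzle 25 x 68 x 25 mm, bystander; origin under its centre
- round_bar_i: round bar 16 x 140 mm, bystander; origin under its centre
Not all that is in view belongs to the job. Several things have the shape of the stand; the one meant has the colours described above.

How it is judged (in metres and radians):
On the way, in this order (a step that is already met when the one before it is completed fails the run):
1. the wedge is lifted out of its stand (its guard at least 90 mm above the table) (height (world z) of wedge above 0.09 m), for 0.1 s.
2. both ends of the cover are at least 3 mm open (value of joint each of left_end, right_end above 0.0259 rad), for 0.1 s.
At the end, for the whole second after the job is handed in: both ends of the cover stand at least 7 mm open (end joints above 0.0603 rad); the wedge stands upright (within 0.1 rad) in the stand's slot, blade down, its guard on the stand (origin below 50 mm, within 10 mm of the stand's middle), released and at rest (value of joint each of left_end, right_end above 0.0603 rad and horizontal distance between wedge and stand below 0.01 m and height (world z) of wedge below 0.05 m and angle between wedge's own z axis and vertical below 0.1 rad and linear speed of wedge below 0.02 m/s); the robot touches nothing.
It fails at once if one end of the cover is ahead of the other by more than 4 mm (fails at 4.0 to 4.5 mm, checked in 0.5 mm steps) (((value of joint left_end below 0.0043 rad and value of joint right_end above 0.0388 rad) or (value of joint left_end below 0.0086 rad and value of joint right_end above 0.0431 rad) or (value of joint left_end below 0.0129 rad and value of joint right_end above 0.0474 rad) or (value of joint left_end below 0.0172 rad and value of joint right_end above 0.0517 rad) or (value of joint left_end below 0.0216 rad and value of joint right_end above 0.056 rad) or (value of joint left_end below 0.0259 rad and value of joint right_end above 0.0603 rad) or (value of joint left_end below 0.0302 rad and value of joint right_end above 0.0647 rad) or (value of joint left_end below 0.0345 rad and value of joint right_end above 0.069 rad) or (value of joint left_end below 0.0388 rad and value of joint right_end above 0.0733 rad) or (value of joint left_end below 0.0431 rad and value of joint right_end above 0.0776 rad) or (value of joint left_end below 0.0474 rad and value of joint right_end above 0.0819 rad) or (value of joint left_end below 0.0517 rad and value of joint right_end above 0.0862 rad) or (value of joint left_end below 0.056 rad and value of joint right_end above 0.0905 rad) or (value of joint left_end below 0.0603 rad and value of joint right_end above 0.0948 rad) or (value of joint left_end below 0.0647 rad and value of joint right_end above 0.0991 rad) or (value of joint left_end below 0.069 rad and value of joint right_end above 0.1034 rad)) or ((value of joint right_end below 0.0043 rad and value of joint left_end above 0.0388 rad) or (value of joint right_end below 0.0086 rad and value of joint left_end above 0.0431 rad) or (value of joint right_end below 0.0129 rad and value of joint left_end above 0.0474 rad) or (value of joint right_end below 0.0172 rad and value of joint left_end above 0.0517 rad) or (value of joint right_end below 0.0216 rad and value of joint left_end above 0.056 rad) or (value of joint right_end below 0.0259 rad and value of joint left_end above 0.0603 rad) or (value of joint right_end below 0.0302 rad and value of joint left_end above 0.0647 rad) or (value of joint right_end below 0.0345 rad and value of joint left_end above 0.069 rad) or (value of joint right_end below 0.0388 rad and value of joint left_end above 0.0733 rad) or (value of joint right_end below 0.0431 rad and value of joint left_end above 0.0776 rad) or (value of joint right_end below 0.0474 rad and value of joint left_end above 0.0819 rad) or (value of joint right_end below 0.0517 rad and value of joint left_end above 0.0862 rad) or (value of joint right_end below 0.056 rad and value of joint left_end above 0.0905 rad) or (value of joint right_end below 0.0603 rad and value of joint left_end above 0.0948 rad) or (value of joint right_end below 0.0647 rad and value of joint left_end above 0.0991 rad) or (value of joint right_end below 0.069 rad and value of joint left_end above 0.1034 rad))).
It fails at once if the wedge presses on the housing and cover with more than 40 N (contact force between wedge and plate above 40 N).
It fails at once if the robot itself pushes the housing or the cover (over 3 N) (contact force between any of the fingers, the arm and plate above 3 N).
It fails at once if a bystander (nut, washer, nozzle, round bar) is moved by more than 20 mm (distance of any of nut_1, base_washer_j, gas_nozzle, round_bar_i from where it was at the start of the episode above 0.02 m).
It also fails if it takes over 72 s, if anything falls off the work surface, if the arm or the gripper's body presses on something with over 40 N, if the wrist force passes 120 N, or if a joint passes its speed limit or range.

## Robot

A 6-joint arm with a two-finger parallel gripper is mounted at the origin on a cart in front of the work surface, level with it; the furniture and walls round the work are solid. World frame = base frame: x ahead of the robot, y to its left, z up, the work surface at z = 0. Lengths are in m, angles in degrees, forces in N, time in s.
With the tool pointing down it reaches from about 0.3 to 0.75 m from the base axis. Payload 8.5 kg.
Tool frame: the origin (TCP) lies midway between the tips of the shut fingers; the grasp point (between the pads) lies behind it (grasp_offset is the z of the grasp point in the tool frame, in m); z points along the fingers, y is the direction in which the jaws open and shut (so a half turn about z gives the same grasp; the last joint's range is limited). The gripper opens to 85 mm and grips with 20 to 120 N. Pads are 22 mm wide; open, the fingers measure 114 mm over their backs; the gripper's body (76 mm by 85 mm) begins 54 mm behind the grasp point. The pads swing forward as they close: fully open they stand 13 mm farther back than shut.
Start: joints at [52.752, 21.807, 74.336, -0, 83.858, -12.336], TCP at [0.232, 0.499, 0.231] pointing down, gripper open.
Joint ranges: [-178.18, 178.18], [-50.72, 133.34], [12.68, 142.11], [-81.47, 261.47], [9.98, 163.14], [-165.26, 165.26]. Speed limits (degrees/s): [136.94, 136.94, 180, 180, 180, 180].

## Interface

Orientations are given as a 3x3 rotation matrix whose columns are the frame's x, y, z axes.
In Python, from rig import * gives the robot as it stands.
- The arm moves only by the shell command python3 -m pendant 'ROWS' [FORCE]. ROWS is JSON, one flat list of numbers, 7 for each row, row after row: the finger opening in mm, from 0 to 85.4, then the shift along the tool's x, y, z in units of 50 mm (1.0 is 50 mm), then the turn, a rotation vector about the tool's x, y, z in units of 8 degrees (1.0 is 8 degrees). In form: [hand, dx, dy, dz, wx, wy, wz, hand, dx, dy, dz, wx, wy, wz, ...]. A call has 1 to 12 rows; each row shifts and turns the commanded pose from where the row before left it, along the tool's axes as they then stand; what a row does not reach is not made up. A row lasts 1/10 s, in which the tool goes at most 50 mm and 8.59 degrees, less where a joint would pass 70% of its speed; a pose out of reach is approached as far as the arm can. A call is refused whole if a number of a shift passes 1 or a number of a turn 1, either way. A call with a gripper value outside its range is refused whole. The fingers move at their own pace and stop on an object; FORCE is the grip in N (left out, the last holds). Time passes only in rows, so rows that do not move let the fingers close. It gives the time, the measured TCP pose, the force and the opening at its end, in the units of the state.
- observe(): the state, without advancing time (a new reading comes with each control period).
- get_image(name): name is "scene" or "top" or "wrist"; returns a dict with "frame" (384x512x3 uint8, red, green, blue), "depth" (384x512 float32, m along the optical axis (not along the pixel's ray), 0 where there is no reading), "K" (3x3 intrinsics, pixels), "k1" (the pictures are not rectified: a ray, as slopes to the right and down, at radius r is drawn at 1 + k1 r^2 times it, then the intrinsics apply), "rvec" (rotation vector, rad) and "tvec" (3), from world to camera coordinates, as OpenCV has them. Camera axes: x right, y down, z forward; pixel columns grow to the right and rows downward; lengths in m; the calibration is good to about 2 mm. A picture is of the moment at which its call begins.
- close_job(): hands the job in, once; it reports no verdict.
The state is a dict: "time_s": time; "q": joint angles; "qvel": joint speeds; "joint_efforts": joint torques, N m; "position": TCP position; "tool_rot": TCP orientation; "ft_force": force on the tool from outside, world axes, zero at the start; "wrist_torque": the same for the moment, N m; "grip_width": finger opening in m.
Only numpy, scipy, OpenCV 4.12 (cv2) and the standard library are available. Lean on these libraries where they do the work, as an engineer would, in place of code of your own. Each camera call takes 0.05 s, during which the arm holds its last target.

## Working session

There is one attempt and no reset: what is moved stays moved. The work goes in short steps, Python scripts to look and compute and a shell command to move; the robot and the scene stay as the last step left them, time stands still between calls to the robot, and variables do not carry over. Pictures are saved under pics/ and viewed, and the job is handed in when it is done.

```bash
ls; mkdir -p pics; cat > h.py <<'E'
from rig import *
import numpy as np, cv2
def cam(name):
    d=get_image(name); return d
def save(d,fn,crop=None,scale=1):
    im=cv2.cvtColor(d["frame"],cv2.COLOR_RGB2BGR)
    if crop: im=im[crop[1]:crop[3],crop[0]:crop[2]]
    if scale!=1: im=cv2.resize(im,None,fx=scale,fy=scale,interpolation=cv2.INTER_CUBIC)
    cv2.imwrite('pics/'+fn,im)
def ray(d,u,v):
    K=d["K"];x=(u-K[0][2])/K[0][0];y=(v-K[1][2])/K[1][1]
    rd=np.hypot(x,y);r=rd
    for _ in range(20): r=rd/(1+d["k1"]*r*r)
    s=r/rd if rd>0 else 1
    R=cv2.Rodrigues(np.array(d["rvec"],float))[0];t=np.array(d["tvec"],float).ravel()
    return -R.T@t, R.T@np.array([x*s,y*s,1.]),
def onplane(d,u,v,z):
    o,r=ray(d,u,v);return o+r*(z-o[2])/r[2]
def proj(d,p):
    R=cv2.Rodrigues(np.array(d["rvec"],float))[0];t=np.array(d["tvec"],float).ravel()
    c=R@np.array(p,float)+t;x,y=c[:2]/c[2];f=1+d["k1"]*(x*x+y*y)
    K=d["K"];return K[0][0]*x*f+K[0][2],K[1][1]*y*f+K[1][2]
def pt(d,u,v):
    o,r=ray(d,u,v);return o+r*float(d["depth"][int(round(v)),int(round(u))])
E
python3 - <<'E'
from h import *
import pickle
for n in ["scene","top","wrist"]:
    d=cam(n);save(d,n+'0.png',scale=1.5);pickle.dump(d,open(n+'0.pkl','wb'))
    print(n,d["k1"],ray(d,256,192))
print(observe())
try: print(grasp_offset)
except Exception as e: print(e)
E
```

```text
pics
scene -0.1289861036523295 (array([-0.4386521 ,  0.56036966,  0.83627311]), array([ 0.71819682, -0.39214511, -0.57507176]))
top -0.07498412841750898 (array([ 0.35888646, -0.01307493,  1.04776556]), array([ 0.19487544, -0.00911769, -0.98088899]))
wrist 0.019676491091850868 (array([0.17118458, 0.52696343, 0.3739384 ]), array([ 0.23868888, -0.11314234, -0.96448478]))
{'time_s': 0.15, 'q': array([ 5.27529946e+01,  2.18350265e+01,  7.43709943e+01, -5.17926519e-04,
        8.38567572e+01, -1.23359992e+01]), 'qvel': array([-0.05860408, -0.07719666, -0.16118874, -0.04733206,  0.00720052,
        0.05349728]), 'joint_efforts': array([ 2.22658382e-03, -4.48627174e+01, -2.31343728e+01, -2.16276458e-04,
        3.82335580e-03,  9.70473451e-06]), 'position': array([0.23154521, 0.49866051, 0.23084866]), 'tool_rot': array([[-9.06963455e-01,  4.21208810e-01, -6.56010149e-04],
       [ 4.21209261e-01,  9.06963058e-01, -8.77640094e-04],
       [ 2.25307231e-04, -1.07230504e-03, -9.99999400e-01]]), 'ft_force': array([-0.19202325,  0.37577063, -0.92125252]), 'wrist_torque': array([ 0.00780675,  0.0446563 , -0.00835452]), 'grip_width': 0.08553706345056725}
-0.0187
```

View pics/scene0.png

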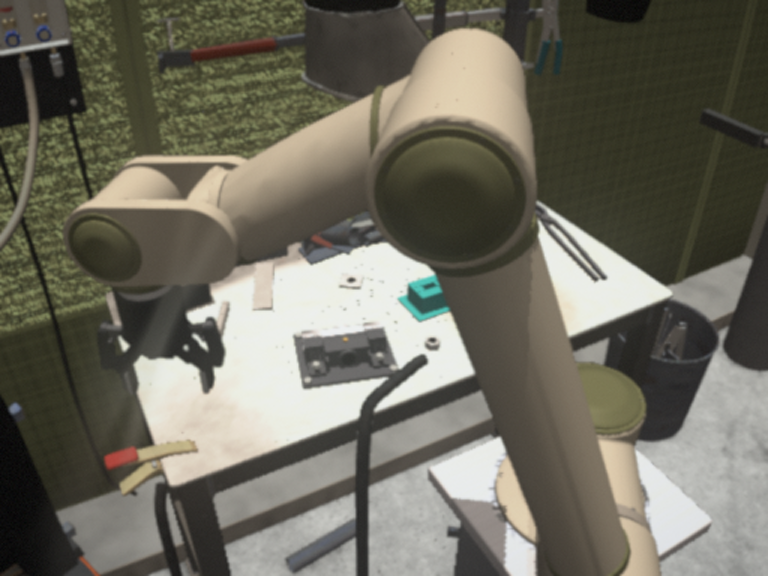

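View pics/top0.png

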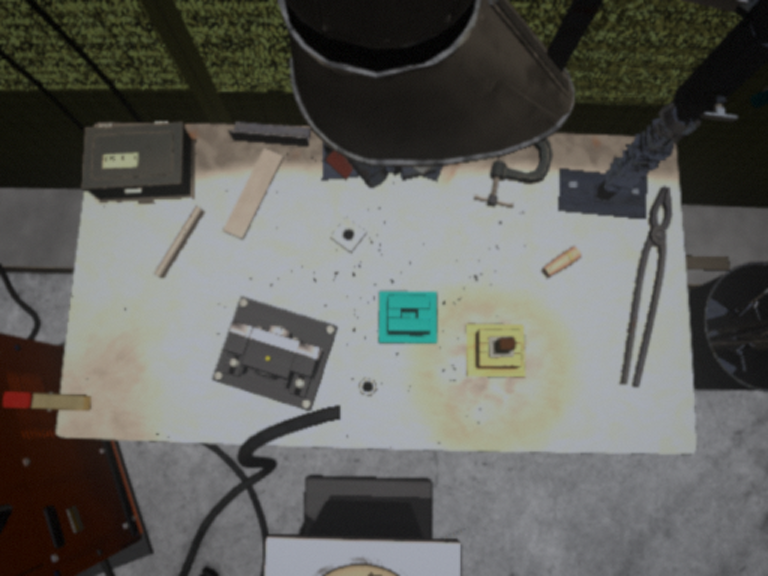

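View pics/wrist0.png

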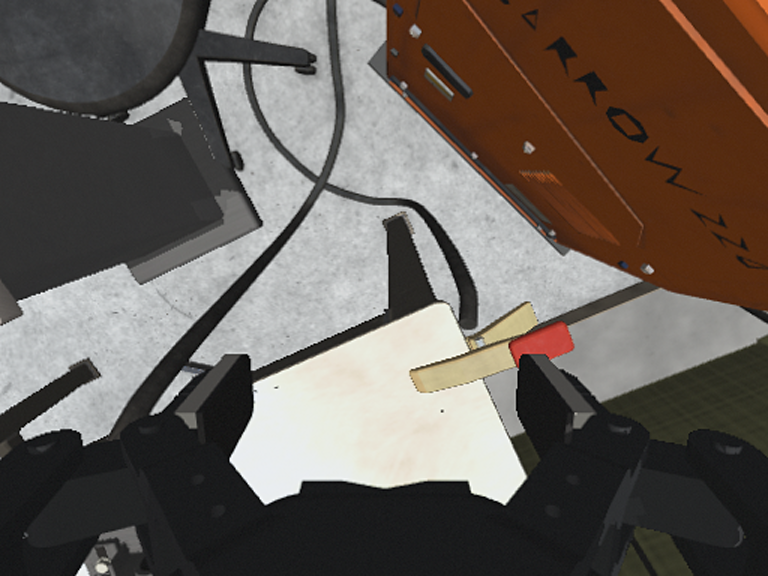

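```bash
python3 - <<'E'
from h import *
import pickle
d=pickle.load(open('top0.pkl','rb'))
print(d['K'],proj(d,[0.2315,0.4987,0.23]),proj(d,[0,0,0]))
save(d,'t_plate.png',(130,185,240,285),6)
save(d,'t_stand.png',(240,180,370,270),6)
E
```

```text
[[410.94293291   0.         250.43815274]
 [  0.         410.94293291 193.81892886]
 [  0.           0.           1.        ]] (np.float64(-9.665514828291833), np.float64(328.60595452400105)) (np.float64(240.68341978090157), np.float64(423.81441982968363))
```

View pics/t_plate.png

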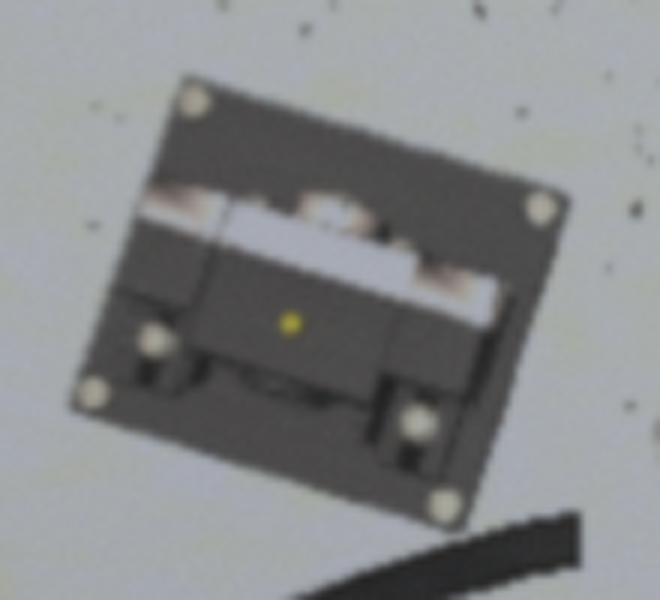

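View pics/t_stand.png

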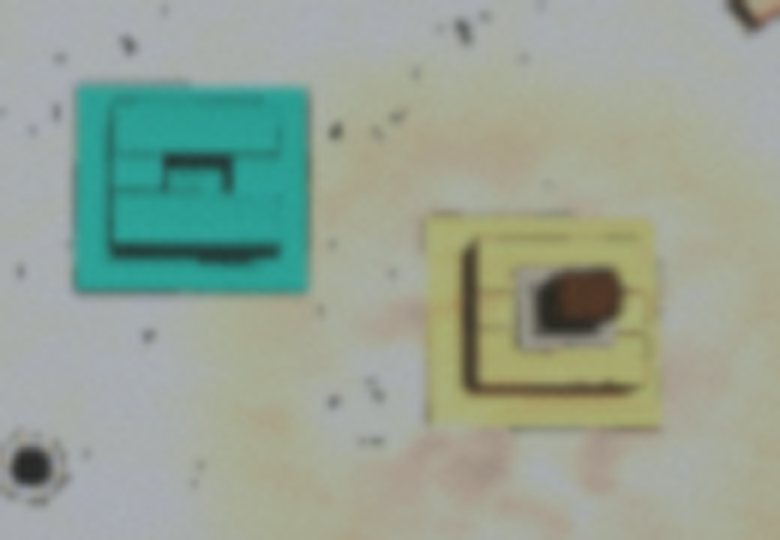

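```bash
python3 - <<'E'
from h import *
import pickle
d=pickle.load(open('top0.pkl','rb'))
f=lambda x,y,ox,oy,z:onplane(d,ox+x/6-.4,oy+y/6-.4,z)
P=np.array([f(*c,130,185,.008) for c in [(185,76),(571,199),(462,532),(71,409)]])
print(P.round(4)); 
for i in range(4): print(np.linalg.norm(P[i]-P[i-1]))
cx=P.mean(0);print('centre',cx)
ex=(P[0]+P[1]-P[2]-P[3]);ey=(P[0]+P[3]-P[1]-P[2])
print(np.degrees(np.arctan2(ex[1],ex[0])),np.degrees(np.arctan2(-ey[0],ey[1])))
S=np.array([f(*c,240,180,z) for *c,z in [(428,215,0.008),(660,220,.008),(660,428,.008),(427,425,.008),(465,238,.045),(652,238,.045),(645,393,.045),(470,393,.045),(516,268,.051),(610,350,.051),(516,350,.051)]])
print(S.round(4))
for (u,v) in [(330,205),(345,243),(330,235),(318,240),(285,210),(285,225)]: print(u,v,pt(d,u,v).round(3))
# depth over plate
for (u,v) in [(178,239),(165,215),(170,231),(190,223),(158,222)]: print(u,v,pt(d,u,v).round(4))
E
```

```text
[[0.545  0.2235 0.008 ]
 [0.4964 0.0553 0.008 ]
 [0.3557 0.0954 0.008 ]
 [0.4015 0.2625 0.008 ]]
0.14876395534098893
0.1751786755938691
0.1462652527485131
0.17326845358297546
centre [0.44965325 0.15916704 0.008     ]
-15.544464125966341 -15.72007313431957
[[ 0.5082 -0.1646  0.008 ]
 [ 0.5085 -0.2641  0.008 ]
 [ 0.4201 -0.2627  0.008 ]
 [ 0.4192 -0.1642  0.008 ]
 [ 0.4937 -0.1744  0.045 ]
 [ 0.4956 -0.2517  0.045 ]
 [ 0.432  -0.2478  0.045 ]
 [ 0.4304 -0.1763  0.045 ]
 [ 0.4811 -0.1943  0.051 ]
 [ 0.4486 -0.2324  0.051 ]
 [ 0.4477 -0.1941  0.051 ]]
330 205 [ 0.538 -0.216 -0.003]
345 243 [ 0.437 -0.243  0.044]
330 235 [ 0.455 -0.205  0.053]
318 240 [ 0.445 -0.18   0.023]
285 210 [ 0.514 -0.095  0.048]
285 225 [ 0.482 -0.099  0.004]
178 239 [0.436  0.1648 0.0465]
165 215 [0.4995 0.2091 0.006 ]
170 231 [0.4551 0.1859 0.0452]
190 223 [0.477  0.1388 0.038 ]
158 222 [0.476  0.2161 0.0487]
```

```bash
python3 -m pendant '[85,0,0,0,0,0,1, 85,0,0,0,0,0,1, 85,0,0,0,0,0,1, 85,0,0,0,0,0,1, 85,0,0,0,0,0,1, 85,0,0,0,0,0,1, 85,0,0,0,0,0,1, 85,0,0,0,0,0,1, 85,0,0,0,0,0,1, 85,0,0,0,0,0,1, 85,0,0,0,0,0,0.09]'; python3 -m pendant '[85,-0.5,0.62,-0.04,0,0,0, 85,-0.5,0.62,-0.04,0,0,0, 85,-0.5,0.62,-0.04,0,0,0, 85,-0.5,0.62,-0.04,0,0,0, 85,-0.5,0.62,-0.04,0,0,0, 85,-0.5,0.62,-0.04,0,0,0, 85,-0.5,0.62,-0.04,0,0,0, 85,-0.5,0.62,-0.04,0,0,0, 85,-0.5,0.62,-0.04,0,0,0, 85,-0.5,0.62,-0.04,0,0,0, 85,0,0,0,0,0,0]'
python3 - <<'E'
from h import *
import pickle
d=cam("wrist");save(d,'w1.png',scale=1.5);pickle.dump(d,open('w1.pkl','wb'))
o=observe();print(o['time_s'],o['position'],o['tool_rot'].round(4))
E
```

```text
time_s: 1.25
position: [0.2316, 0.4987, 0.2311]
tool_rot: [[0.271, 0.963, -0.0], [0.963, -0.271, -0.0], [-0.001, -0.0, -1.0]]
ft_force: [-0.5, -0.7, 0.2]
grip_width: 0.0848
time_s: 2.35
position: [0.4651, 0.1713, 0.2511]
tool_rot: [[0.271, 0.963, 0.0], [0.963, -0.271, -0.001], [-0.001, 0.001, -1.0]]
ft_force: [-0.2, 0.8, -0.5]
grip_width: 0.0852
2.4 [0.4637225  0.17299999 0.25100892] [[ 2.698e-01  9.629e-01 -5.000e-04]
 [ 9.629e-01 -2.698e-01 -1.000e-04]
 [-2.000e-04 -5.000e-04 -1.000e+00]]
```

View pics/w1.png

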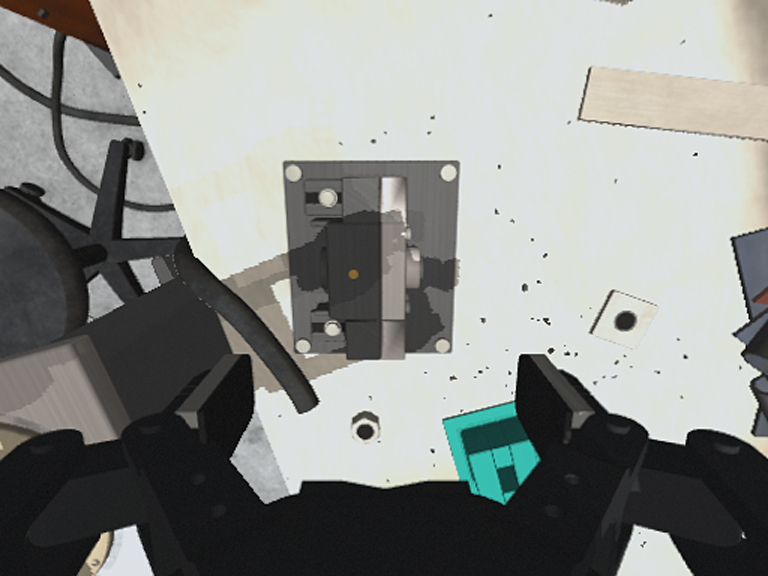

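```bash
python3 - <<'E'
from h import *
import pickle
d=pickle.load(open('w1.pkl','rb'))
save(d,'w1p.png',(180,100,315,242),5)
# hose height
for (u,v) in [(200,262),(170,225),(140,190)]: print(u,v,pt(d,u,v).round(3), d['depth'][v,u])
E
```

```text
200 262 [0.354 0.064 0.03 ] 0.4043422
170 225 [0.332 0.126 0.027] 0.39301363
140 190 [0.311 0.182 0.025] 0.3817798
```

View pics/w1p.png

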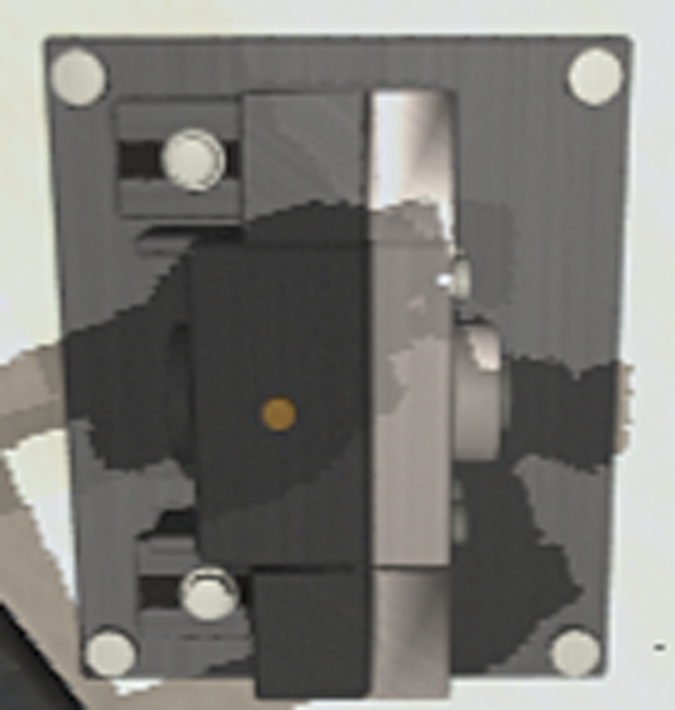

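```bash
python3 - <<'E'
from h import *
import pickle
d=pickle.load(open('w1.pkl','rb'))
f=lambda x,y,z:onplane(d,180+x/5-.4,100+y/5-.4,z)
P=np.array([f(x,y,.008) for x,y in [(46,37),(632,37),(606,677),(82,677)]])
for i in range(4): print(np.linalg.norm(P[i]-P[i-1]).round(4))
ex=P[1]+P[2]-P[0]-P[3];ey=P[0]+P[1]-P[2]-P[3]
a=np.arctan2(ex[1],ex[0]);a2=np.arctan2(-ey[0],ey[1]);print(np.degrees([a,a2]))
th=a2
X=np.array([np.cos(th),np.sin(th),0]);Y=np.array([-X[1],X[0],0])
O=P.mean(0)+.010*X;print('origin',O)
for n,x,y,z in [('midL',371,250,.046),('midR',369,560,.046),('earLh',366,95,.05),('earLc',371,95,.05),('earRh',370,570,.05),('earRh2',371,690,.05),('earL far',456,95,.05),('earL back',243,95,.05),('earR end',370,697,.05)]:
    q=f(x,y,z)-O;print(n,(q@X*1e3).round(2),(q@Y*1e3).round(2))
E
```

```text
0.1748
0.1482
0.1749
0.1491
[-15.75542244 -15.73493395]
origin [0.45974615 0.156813   0.008     ]
midL -1.81 38.54
midR -2.49 -39.1
earLh -2.84 74.24
earLc -1.7 74.24
earRh -2.22 -40.34
earRh2 -2.04 -72.63
earL far 17.67 74.23
earL back -30.86 74.23
earR end -2.3 -74.56
```

```bash
python3 -m pendant '[85,0,0,0,0,0,-0.98, 85,0,0,0,0,0,-0.98, 85,-0.72,0,0,0,0,0, 85,-0.72,0,0,0,0,0, 85,-0.72,0,0,0,0,0, 85,-0.72,0,0,0,0,0, 85,-0.72,0,0,0,0,0, 85,-0.72,0,0,0,0,0, 85,-0.72,0,0,0,0,0, 85,-0.72,0,0,0,0,0, 85,-0.72,0,0,0,0,0, 85,-0.72,0,0,0,0,0]'; python3 -m pendant '[85,0,0,0,0,0,0]'
python3 - <<'E'
from h import *
import pickle
d=cam("wrist");save(d,'w2.png',scale=1.5);pickle.dump(d,open('w2.pkl','wb'))
save(d,'w2s.png',(170,90,330,250),4)
o=observe();print(o['time_s'],o['position'],o['tool_rot'].round(4))
E
```

```text
time_s: 3.6
position: [0.463, -0.1856, 0.2513]
tool_rot: [[-0.005, 1.0, -0.0], [1.0, 0.005, 0.0], [0.0, -0.0, -1.0]]
ft_force: [-0.1, 1.1, -0.3]
grip_width: 0.085
time_s: 3.7
position: [0.4632, -0.1877, 0.2509]
tool_rot: [[-0.001, 1.0, -0.0], [1.0, 0.001, -0.0], [-0.0, -0.0, -1.0]]
ft_force: [1.3, 0.2, -0.3]
grip_width: 0.0852
3.75 [ 0.46307902 -0.18586614  0.25091057] [[-1.3e-03  1.0e+00 -6.0e-04]
 [ 1.0e+00  1.3e-03  7.0e-04]
 [ 7.0e-04 -6.0e-04 -1.0e+00]]
```

View pics/w2.png

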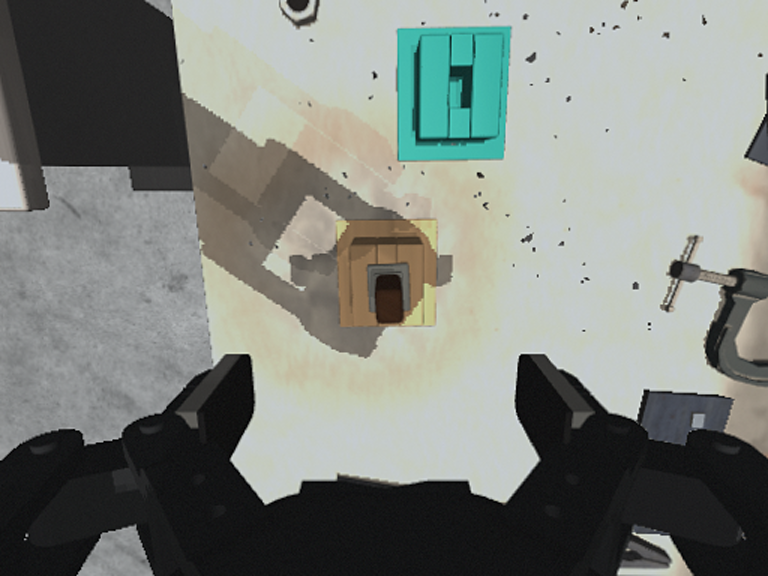

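View pics/w2s.png

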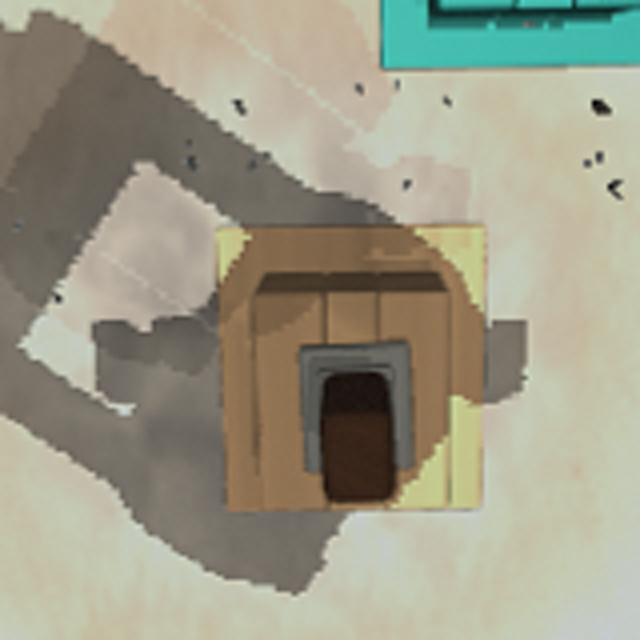

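```bash
python3 - <<'E'
from h import *
import pickle
d=pickle.load(open('w2.pkl','rb'))
f=lambda x,y,z:onplane(d,170+x/4-.4,90+y/4-.4,z).round(4)
for n,x,y,z in [('gTL',300,346,.051),('gTR',411,342,.051),('gL',303,470,.051),('gR',413,466,.051),('hTL',321,412,.101),('hTR',392,410,.101),('hBL',326,502,.101),('hBR',392,500,.101),('sTL',258,291,.045),('sTR',447,290,.045),('bTL',217,227,.008),('bTR',485,226,.008),('bBL',228,512,.008),('bBR',482,510,.008)]: print(n,f(x,y,z))
E
```

```text
gTL [ 0.4489 -0.1954  0.051 ]
gTR [ 0.4821 -0.1942  0.051 ]
gL [ 0.4494 -0.2344  0.051 ]
gR [ 0.4833 -0.2331  0.051 ]
hTL [ 0.4562 -0.2021  0.101 ]
hTR [ 0.4746 -0.2016  0.101 ]
hBL [ 0.4574 -0.2268  0.101 ]
hBR [ 0.4749 -0.2263  0.101 ]
sTL [ 0.4362 -0.1798  0.045 ]
sTR [ 0.493  -0.1795  0.045 ]
bTL [ 0.4204 -0.1649  0.008 ]
bTR [ 0.5082 -0.1646  0.008 ]
bBL [ 0.4214 -0.2641  0.008 ]
bBR [ 0.5102 -0.2633  0.008 ]
```

```bash
python3 -m pendant '[85,-0.28,0.024,0,0,0,-0.18, 85,-0.286,0.024,0,0,0,0, 85,0,0,0.5,0,0,0, 85,0,0,0.5,0,0,0, 85,0,0,0.5,0,0,0, 85,0,0,0.5,0,0,0, 85,0,0,0.5,0,0,0, 85,0,0,0.5,0,0,0, 85,0,0,0,0,0,0]'
python3 - <<'E'
from h import *
d=cam("wrist");save(d,'w3.png',scale=1.5)
o=observe();print(o['time_s'],o['position'],o['tool_rot'].round(4),o['ft_force'])
E
```

```text
time_s: 4.65
position: [0.4649, -0.2121, 0.0989]
tool_rot: [[-0.027, 1.0, -0.005], [1.0, 0.027, 0.004], [0.004, -0.004, -1.0]]
ft_force: [-0.1, -0.2, 1.1]
grip_width: 0.085
4.7 [ 0.46574339 -0.21279335  0.10075737] [[-0.0271  0.9996 -0.0021]
 [ 0.9996  0.0271  0.0017]
 [ 0.0018 -0.002  -1.    ]] [-0.54347292  1.02129044  0.22576362]
```

View pics/w3.png

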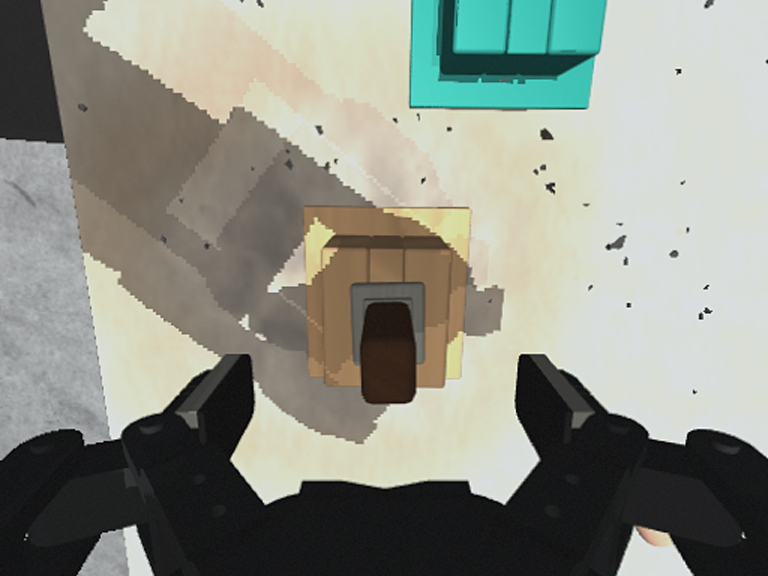

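```bash
python3 -m pendant '[85,0,0,0.3,0,0,0, 85,0,0,0.3,0,0,0, 85,0,0,0.25,0,0,0, 85,0,0,0,0,0,0]'; python3 -m pendant '[15,0,0,0,0,0,0, 15,0,0,0,0,0,0, 15,0,0,0,0,0,0, 15,0,0,0,0,0,0, 15,0,0,0,0,0,0, 15,0,0,0,0,0,0, 15,0,0,0,0,0,0, 15,0,0,0,0,0,0, 15,0,0,0,0,0,0]' 90
```

```text
time_s: 5.1
position: [0.4661, -0.2134, 0.0591]
tool_rot: [[-0.027, 1.0, -0.0], [1.0, 0.027, 0.0], [0.0, -0.0, -1.0]]
ft_force: [0.2, 0.1, -0.4]
grip_width: 0.0847
time_s: 6.0
position: [0.4662, -0.2139, 0.0594]
tool_rot: [[-0.026, 1.0, 0.001], [1.0, 0.026, -0.001], [-0.001, 0.001, -1.0]]
ft_force: [0.1, 1.9, 6.0]
grip_width: 0.0188
```

```bash
python3 - <<'E'
from h import *
d=cam("wrist");save(d,'w4.png',scale=1.5)
o=observe();print(o['time_s'],o['position'],o['tool_rot'].round(4),o['ft_force'],o['grip_width'])
E
```

```text
6.05 [ 0.46618248 -0.21391753  0.0594322 ] [[-2.600e-02  9.997e-01  9.000e-04]
 [ 9.997e-01  2.600e-02 -7.000e-04]
 [-7.000e-04  9.000e-04 -1.000e+00]] [-0.26917139  0.02916416  6.16898895] 0.01850221606927316
```

View pics/w4.png

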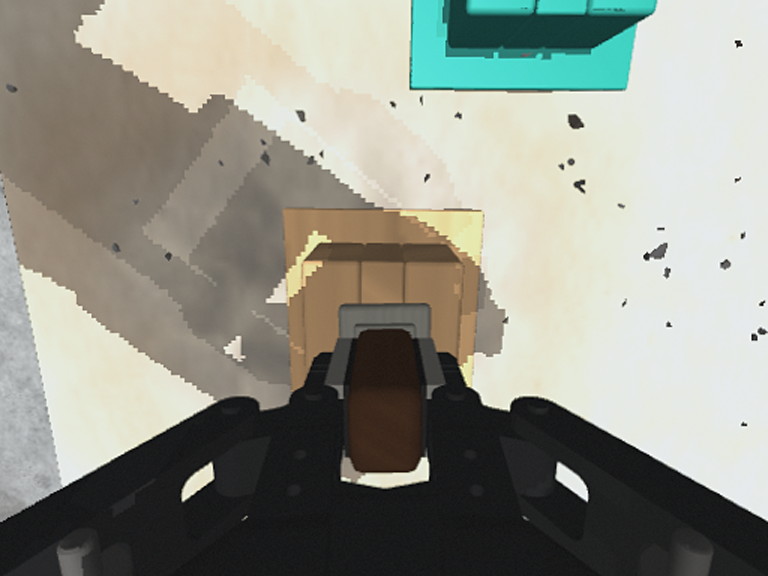

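```bash
python3 -m pendant '[15,0,0,-0.2,0,0,0, 15,0,0,-0.4,0,0,0, 15,0,0,-0.6,0,0,0, 15,0,0,-0.6,0,0,0, 15,0,0,-0.6,0,0,0, 15,0,0,-0.4,0,0,0, 15,0,0,0,0,0,0]'; python3 - <<'E'
from h import *
import pickle
o=observe();print(o['time_s'],o['position'],o['ft_force'],o['grip_width'])
for n in ["scene","wrist"]:
    d=cam(n);save(d,n+'5.png',scale=1.5);pickle.dump(d,open(n+'5.pkl','wb'))
    print(proj(d,o['position']-[0,0,.05]))
E
```

```text
time_s: 6.75
position: [0.4666, -0.2142, 0.2015]
tool_rot: [[-0.026, 1.0, 0.004], [1.0, 0.026, -0.003], [-0.003, 0.004, -1.0]]
ft_force: [0.1, -0.3, -2.2]
grip_width: 0.0193
6.75 [ 0.46656396 -0.21418287  0.20145924] [ 0.14000348 -0.30551654 -2.23607229] 0.01925664380054841
(np.float64(338.99191491297427), np.float64(155.78809840724497))
(np.float64(257.49875539822324), np.float64(212.42204729460883))
```

View pics/scene5.png

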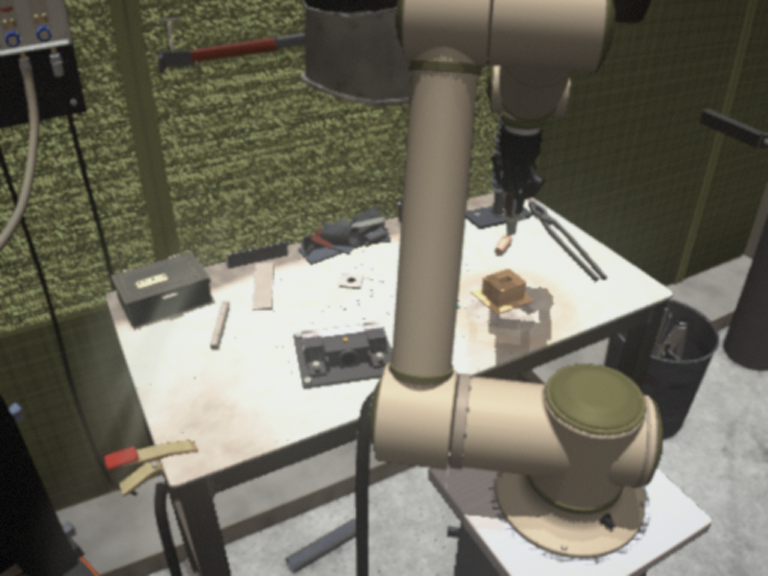

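View pics/wrist5.png

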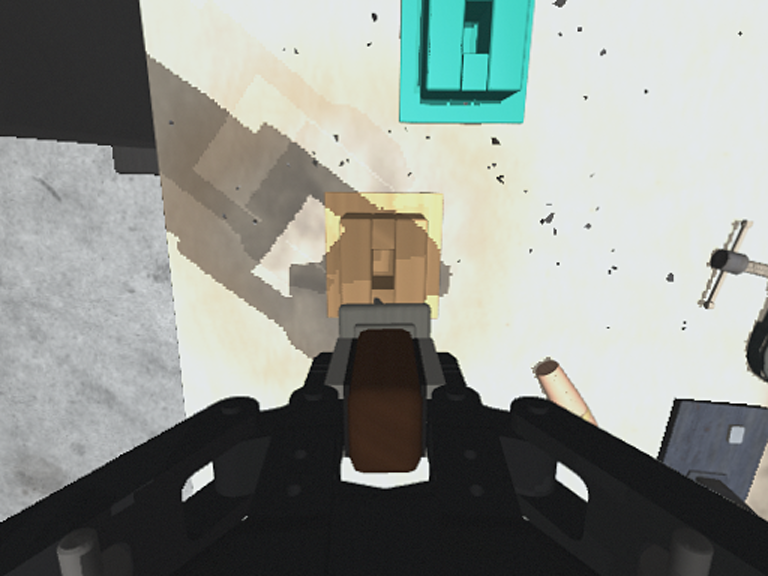

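```bash
python3 - <<'E'
from h import *
import pickle
d=pickle.load(open('wrist5.pkl','rb'));save(d,'w5c.png',(205,180,305,250),7)
d=pickle.load(open('scene5.pkl','rb'));save(d,'s5c.png',(310,100,380,180),8)
E
```

```text
(no output)
```

View pics/w5c.png

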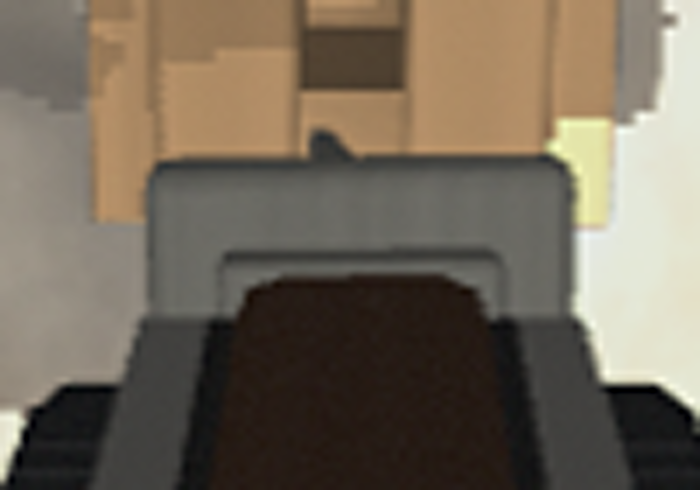

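View pics/s5c.png

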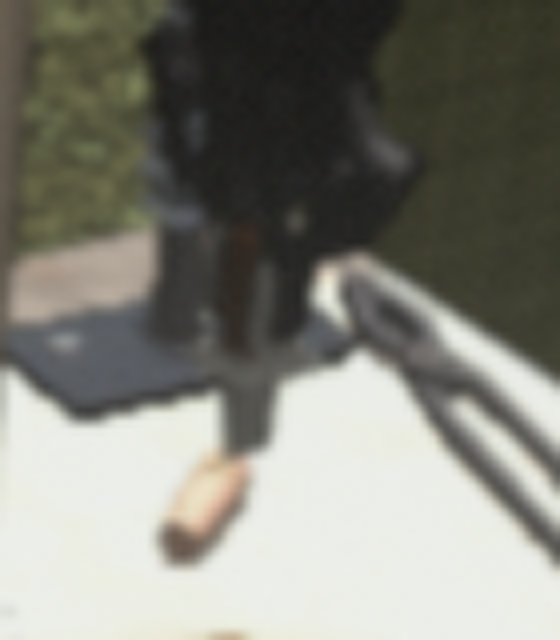

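```bash
python3 - <<'E'
from h import *
import pickle
d=pickle.load(open('wrist5.pkl','rb'))
f=lambda x,y,z:onplane(d,205+x/7-.45,180+y/7-.45,z).round(4)
zo=.2015-.0144
for x in (309,335): print(f(x,135,zo-.036))
# guard far edge top z=zo+.006
print(f(150,170,zo+.006),f(573,166,zo+.006))
E
```

```text
[ 0.4603 -0.2047  0.1511]
[ 0.4628 -0.2046  0.1511]
[ 0.4489 -0.1951  0.1931] [ 0.4812 -0.194   0.1931]
```

```bash
python3 -m pendant '[15,0,0,0,0,0,0.72, 15,0,0,0,0,0,0.72, 15,0,0,0,0,0,0.72]' && python3 -m pendant '[15,0.69,-0.173,0,0,0,0, 15,0.69,-0.173,0,0,0,0, 15,0.69,-0.173,0,0,0,0, 15,0.69,-0.173,0,0,0,0, 15,0.69,-0.173,0,0,0,0, 15,0.69,-0.173,0,0,0,0, 15,0.69,-0.173,0,0,0,0, 15,0.69,-0.173,0,0,0,0, 15,0.69,-0.173,0,0,0,0, 15,0.69,-0.173,0,0,0,0, 15,0.69,-0.173,0,0,0,0, 15,0.69,-0.173,0,0,0,0]' && python3 -m pendant '[15,0,0,0.4,0,0,0, 15,0,0,0.6,0,0,0, 15,0,0,0.5,0,0,0, 15,0,0,0.1,0,0,0, 15,0,0,0,0,0,0]'; python3 - <<'E'
from h import *
import pickle
o=observe();print(o['time_s'],o['position'],o['tool_rot'].round(4),o['ft_force'],o['grip_width'])
for n in ["wrist"]:
    d=cam(n);save(d,n+'6.png',scale=1.5);pickle.dump(d,open(n+'6.pkl','wb'));save(d,'w6c.png',(195,150,315,250),6)
E
```

```text
time_s: 7.15
position: [0.4653, -0.2133, 0.197]
tool_rot: [[0.276, 0.961, -0.003], [0.961, -0.276, 0.002], [0.001, -0.003, -1.0]]
ft_force: [-0.2, -0.9, -3.1]
grip_width: 0.0191
time_s: 8.35
position: [0.4778, 0.2142, 0.197]
tool_rot: [[0.272, 0.962, -0.003], [0.962, -0.272, -0.001], [-0.002, -0.003, -1.0]]
ft_force: [0.3, -0.5, -2.2]
grip_width: 0.019
time_s: 8.85
position: [0.4781, 0.2127, 0.1177]
tool_rot: [[0.272, 0.962, -0.003], [0.962, -0.272, -0.001], [-0.001, -0.003, -1.0]]
ft_force: [0.6, 0.1, -2.4]
grip_width: 0.019
8.85 [0.47813256 0.21270928 0.11770834] [[ 2.723e-01  9.622e-01 -3.100e-03]
 [ 9.622e-01 -2.723e-01 -6.000e-04]
 [-1.400e-03 -2.800e-03 -1.000e+00]] [ 0.59047393  0.06228345 -2.39512557] 0.018998115724646106
```

View pics/wrist6.png

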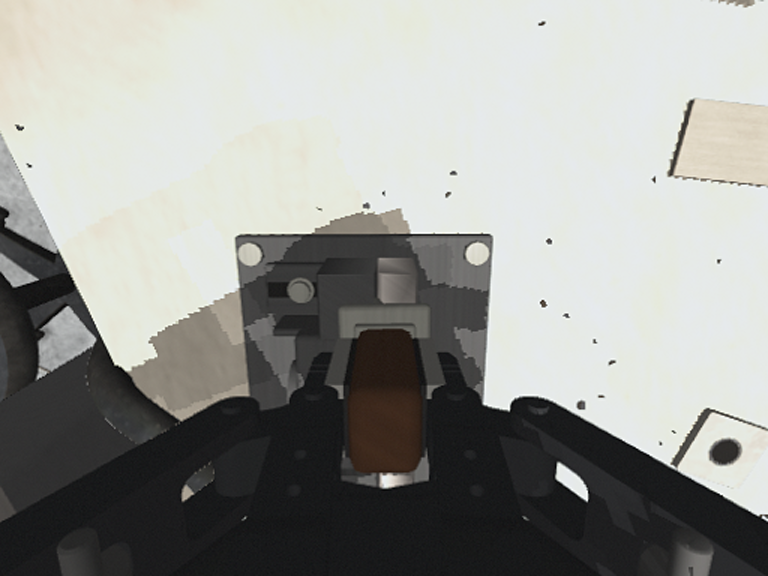

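View pics/w6c.png

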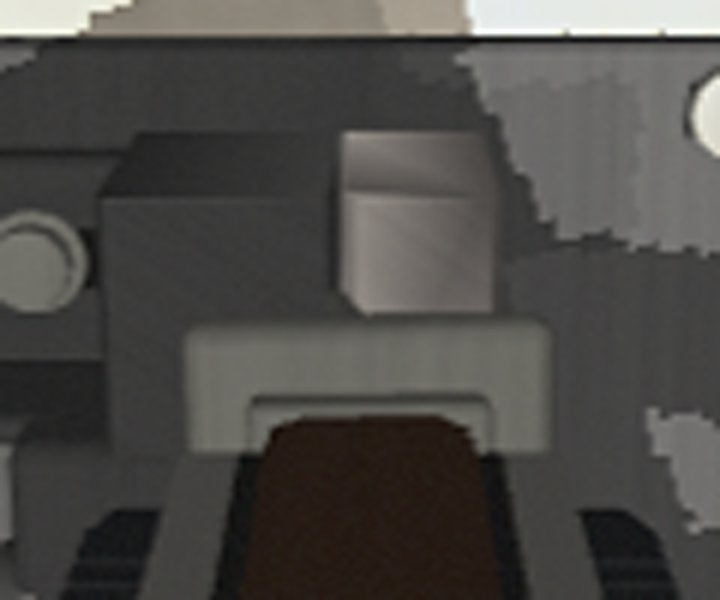

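```bash
python3 - <<'E'
from h import *
import pickle
d=pickle.load(open('wrist6.pkl','rb'))
im=cv2.cvtColor(d['frame'],cv2.COLOR_RGB2BGR)[165:210,215:290].astype(float)
im=np.clip((im-20)*2.2,0,255).astype(np.uint8)
cv2.imwrite('pics/w6d.png',cv2.resize(im,None,fx=10,fy=10,interpolation=cv2.INTER_CUBIC))
E
```

```text
(no output)
```

View pics/w6d.png

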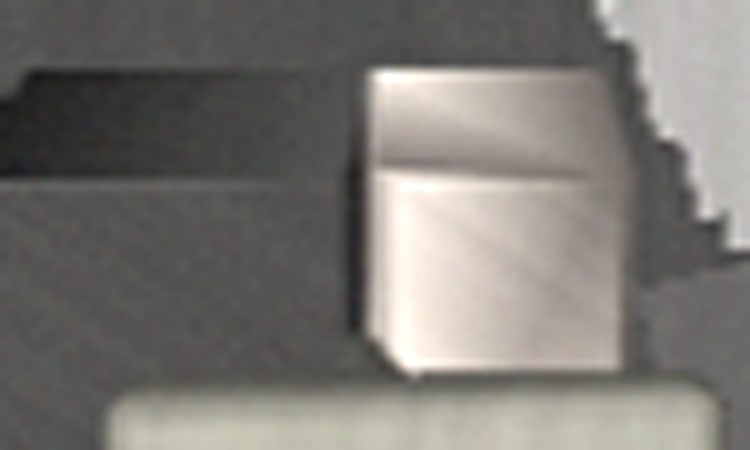

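```bash
python3 - <<'E'
from h import *
import pickle
d=pickle.load(open('wrist6.pkl','rb'))
th=np.radians(-15.74);X=np.array([np.cos(th),np.sin(th),0]);Y=np.array([-X[1],X[0],0]);O=np.array([.45975,.15681,0])
f=lambda x,y,z:onplane(d,215+x/10-.45,165+y/10-.45,z)
zt=.1177-.0504
for n,x,y,z in [('h top',345,180,.05),('c top',390,180,.05),('h top2',350,320,.05),('c top2',400,320,.05),('seam',367,180,.044),('seam2',369,300,.044),('cover far',625,180,.05),('tipL',341,339,zt),('tipR',376,339,zt)]:
    q=f(x,y,z)-O;print(n,q@X*1e3,q@Y*1e3)
u,v=209,182
print(d['depth'][175:200:4,215:290:6].round(3))
E
```

```text
h top -3.353000223847524 74.648673048179
c top -0.024124649687971157 74.64437310306326
h top2 -3.0677544675429904 63.86134984469291
c top2 0.6795096197681021 63.85683190519031
seam -1.84615458577546 73.20229459277202
seam2 -1.7522520919186655 63.71085123127465
cover far 17.35488392270927 74.62090757095716
tipL -3.2407004108449704 67.54802437939102
tipR -0.8286264827273554 67.54513246039555
[[0.254 0.242 0.242 0.242 0.242 0.243 0.242 0.243 0.242 0.242 0.242 0.259
  0.257]
 [0.228 0.228 0.23  0.229 0.228 0.228 0.228 0.228 0.228 0.228 0.228 0.258
  0.258]
 [0.217 0.216 0.216 0.218 0.216 0.216 0.223 0.216 0.217 0.217 0.216 0.259
  0.   ]
 [0.218 0.217 0.218 0.217 0.217 0.217 0.223 0.217 0.217 0.217 0.217 0.26
  0.261]
 [0.217 0.218 0.218 0.22  0.217 0.218 0.223 0.218 0.218 0.218 0.218 0.26
  0.262]
 [0.219 0.219 0.218 0.219 0.218 0.218 0.224 0.219 0.22  0.218 0.22  0.262
  0.261]
 [0.219 0.22  0.219 0.219 0.22  0.22  0.198 0.22  0.    0.219 0.219 0.263
  0.264]]
```

```bash
python3 -m pendant '[15,0.02,0.014,0.1,0,0,0, 15,0,0,0.1,0,0,0, 15,0,0,0.06,0,0,0, 15,0,0,0,0,0,0, 15,0,0,0,0,0,0]' ; for i in 1; do python3 -m pendant '[15,0,0,0.02,0,0,0, 15,0,0,0.02,0,0,0, 15,0,0,0.02,0,0,0, 15,0,0,0,0,0,0]'; done; python3 -c "
from h import *
import pickle
o=observe();print(o['time_s'],o['position'],o['ft_force'],o['wrist_torque'])
d=cam('wrist');pickle.dump(d,open('wrist7.pkl','wb'))
im=cv2.cvtColor(d['frame'],cv2.COLOR_RGB2BGR)[165:215,215:290].astype(float)
im=np.clip((im-20)*2.2,0,255).astype(np.uint8)
cv2.imwrite('pics/w7d.png',cv2.resize(im,None,fx=10,fy=10,interpolation=cv2.INTER_CUBIC))
"
```

```text
time_s: 9.4
position: [0.4797, 0.2137, 0.1059]
tool_rot: [[0.272, 0.962, 0.0], [0.962, -0.272, -0.0], [0.0, 0.0, -1.0]]
ft_force: [1.0, -0.4, -2.6]
grip_width: 0.0189
time_s: 9.8
position: [0.4796, 0.2136, 0.1027]
tool_rot: [[0.272, 0.962, -0.0], [0.962, -0.272, -0.0], [-0.0, -0.0, -1.0]]
ft_force: [-0.4, 1.0, -2.7]
grip_width: 0.0191
9.8 [0.47957596 0.2136129  0.10268018] [-0.41559586  1.0142366  -2.73015906] [-0.00777984 -0.01318165  0.00273301]
```

View pics/w7d.png

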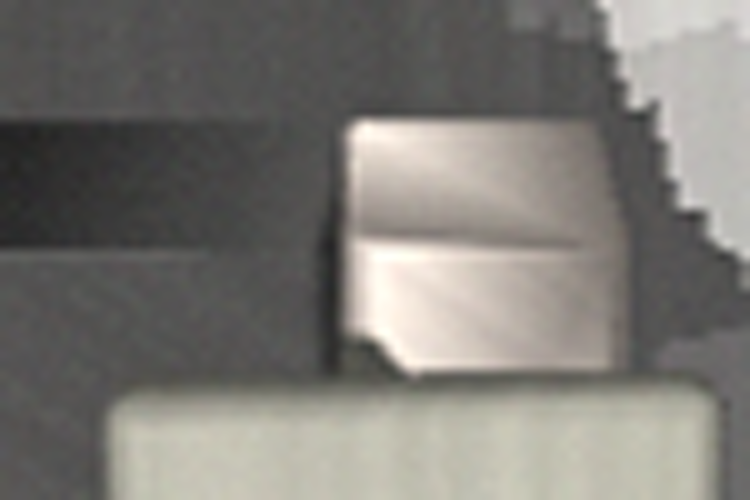

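```bash
python3 - <<'E'
from h import *
import pickle
d=pickle.load(open('wrist7.pkl','rb'))
th=np.radians(-15.74);X=np.array([np.cos(th),np.sin(th),0]);Y=np.array([-X[1],X[0],0]);O=np.array([.45975,.15681,0])
f=lambda x,y,z:onplane(d,215+x/10-.45,165+y/10-.45,z)
zt=.1027-.0504
for n,x,y,z in [('h top',328,245,.05),('c top',370,245,.05),('h top2',323,330,.05),('c top2',372,330,.05),('seam',345,300,.044),('tipL',341,339,zt),('tipR',376,339,zt)]:
    q=f(x,y,z)-O;print(n,q@X*1e3,q@Y*1e3)
im=cv2.cvtColor(d['frame'],cv2.COLOR_RGB2BGR)
print(im[192:205:2,240:260].sum(2)//3)
E
```

```text
h top -2.851032655203504 75.01259357632246
c top 0.052158421390322646 75.00731260175436
h top2 -3.258414591605338 68.89011259812526
c top2 0.1554522253391664 68.88376890823484
seam -1.8610248533129239 69.36117107623608
tipL -1.9477190137264224 68.91795040915986
tipR 0.46416657012676704 68.91346740380776
[[ 56  58  58  59  59  59  52  43  43  72 103 121 133 133 128 125 125 125
  125 120]
 [ 57  57  56  57  57  56  51  42  42  73 102 118 132 135 130 127 125 120
  118 118]
 [ 57  59  57  58  56  56  53  42  45  74 101 118 131 133 130 128 125 123
  119 117]
 [ 59  60  58  59  58  57  53  44  44  61  78  90 118 134 131 126 124 122
  121 119]
 [ 59  58  60  59  59  60  56  45  42  56  56  55  52  75 118 129 126 123
  119 117]
 [ 57  58  58  56  56  58  56  51  49  56  57  56  57  56  53  67  84  70
   69  67]
 [ 76  75  76  76  74  75  75  75  77  77  77  77  79  78  80  78  78  78
   78  80]]
```

```bash
python3 -m pendant '[15,0,-0.006,0.02,0,0,0, 15,0,0,0.02,0,0,0, 15,0,0,0.02,0,0,0, 15,0,0,0,0,0,0]';python3 -m pendant '[15,0,0,0.02,0,0,0, 15,0,0,0,0,0,0]';python3 -m pendant '[15,0,0,0.02,0,0,0, 15,0,0,0,0,0,0]';python3 -m pendant '[15,0,0,0.02,0,0,0, 15,0,0,0,0,0,0]'
```

```text
time_s: 10.25
position: [0.4793, 0.2137, 0.0997]
tool_rot: [[0.272, 0.962, -0.0], [0.962, -0.272, -0.0], [-0.0, -0.0, -1.0]]
ft_force: [0.6, -0.4, -1.7]
grip_width: 0.0188
time_s: 10.45
position: [0.4792, 0.2138, 0.0987]
tool_rot: [[0.272, 0.962, -0.0], [0.962, -0.272, 0.0], [-0.0, -0.0, -1.0]]
ft_force: [-0.2, 0.6, -2.0]
grip_width: 0.0193
time_s: 10.65
position: [0.4791, 0.2138, 0.0977]
tool_rot: [[0.272, 0.962, -0.001], [0.962, -0.272, 0.0], [-0.0, -0.001, -1.0]]
ft_force: [-1.0, -0.0, -0.5]
grip_width: 0.0188
time_s: 10.85
position: [0.4789, 0.2139, 0.0968]
tool_rot: [[0.272, 0.962, -0.001], [0.962, -0.272, 0.0], [-0.0, -0.001, -1.0]]
ft_force: [-3.9, 1.7, 1.6]
grip_width: 0.0188
```

```bash
python3 -m pendant '[15,0,0,0.02,0,0,0, 15,0,0,0,0,0,0]';python3 -m pendant '[15,0,0,0.02,0,0,0, 15,0,0,0,0,0,0]'
```

```text
time_s: 11.05
position: [0.4788, 0.2139, 0.0959]
tool_rot: [[0.272, 0.962, -0.001], [0.962, -0.272, 0.0], [-0.0, -0.001, -1.0]]
ft_force: [-5.4, 2.6, 3.7]
grip_width: 0.0191
time_s: 11.25
position: [0.479, 0.2139, 0.0952]
tool_rot: [[0.272, 0.962, -0.001], [0.962, -0.272, 0.0], [0.0, -0.001, -1.0]]
ft_force: [-4.5, 1.4, 5.7]
grip_width: 0.0192
```

```bash
python3 -m pendant '[15,0,0,0.02,0,0,0, 15,0,0,0,0,0,0]';python3 -m pendant '[15,0,0,0.02,0,0,0, 15,0,0,0,0,0,0]';python3 -m pendant '[15,0,0,0.02,0,0,0, 15,0,0,0,0,0,0]'
```

```text
time_s: 11.45
position: [0.4792, 0.2139, 0.0943]
tool_rot: [[0.272, 0.962, 0.0], [0.962, -0.272, 0.0], [0.0, 0.0, -1.0]]
ft_force: [-4.2, 0.7, 5.2]
grip_width: 0.0192
time_s: 11.65
position: [0.4793, 0.2139, 0.0932]
tool_rot: [[0.272, 0.962, 0.0], [0.962, -0.272, 0.0], [0.0, 0.0, -1.0]]
ft_force: [-4.0, 1.0, 4.7]
grip_width: 0.0191
time_s: 11.85
position: [0.4793, 0.2138, 0.0919]
tool_rot: [[0.272, 0.962, 0.0], [0.962, -0.272, 0.0], [0.0, -0.0, -1.0]]
ft_force: [-4.6, 1.8, 4.7]
grip_width: 0.0194
```

```bash
python3 -m pendant '[15,0,0,0.02,0,0,0, 15,0,0,0,0,0,0]';python3 -m pendant '[15,0,0,0.02,0,0,0, 15,0,0,0,0,0,0]';python3 -m pendant '[15,0,0,0.02,0,0,0, 15,0,0,0,0,0,0]'; python3 -c "
from h import *
import pickle
o=observe();print(o['time_s'],o['position'],o['ft_force'],o['wrist_torque'])
d=cam('wrist');pickle.dump(d,open('wrist8.pkl','wb'))
im=cv2.cvtColor(d['frame'],cv2.COLOR_RGB2BGR)[165:215,215:290].astype(float)
im=np.clip((im-20)*2.2,0,255).astype(np.uint8)
cv2.imwrite('pics/w8d.png',cv2.resize(im,None,fx=10,fy=10,interpolation=cv2.INTER_CUBIC))
"
```

```text
time_s: 12.05
position: [0.4793, 0.2138, 0.0907]
tool_rot: [[0.272, 0.962, -0.0], [0.962, -0.272, 0.0], [0.0, -0.0, -1.0]]
ft_force: [-3.7, 1.6, 2.9]
grip_width: 0.0191
time_s: 12.25
position: [0.4793, 0.2137, 0.0896]
tool_rot: [[0.272, 0.962, -0.0], [0.962, -0.272, -0.0], [-0.0, -0.0, -1.0]]
ft_force: [-4.7, 2.5, 2.3]
grip_width: 0.0187
time_s: 12.45
position: [0.4793, 0.2137, 0.0887]
tool_rot: [[0.272, 0.962, -0.0], [0.962, -0.272, -0.0], [-0.0, -0.0, -1.0]]
ft_force: [-3.9, 2.1, 2.9]
grip_width: 0.019
12.45 [0.47929112 0.21369836 0.08865065] [-3.91218577  2.0851521   2.93589416] [ 0.39452238  0.87884015 -0.08474888]
```

View pics/w8d.png

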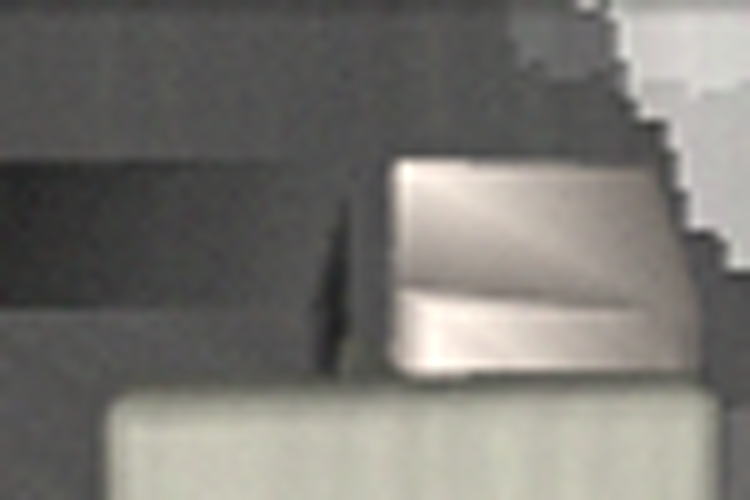

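```bash
python3 -m pendant '[15,0,0,-0.1,0,0,0, 15,0,0,-0.2,0,0,0, 15,0,0,-0.2,0,0,0, 15,-0.3,0,0,0,0,0, 15,-0.5,0,0,0,0,0, 15,-0.6,0,0,0,0,0, 15,-0.5,0,0,0,0,0, 15,-0.3,0,0,0,0,0, 15,-0.12,0,0.1,0,0,0, 15,0,0,0.1,0,0,0, 15,0,0,0,0,0,0, 15,0,0,0,0,0,0]'; python3 -c "
from h import *
import pickle
o=observe();print(o['time_s'],o['position'],o['ft_force'],o['wrist_torque'])
d=cam('wrist');pickle.dump(d,open('wrist9.pkl','wb'));save(d,'w9.png',scale=1.5)
im=cv2.cvtColor(d['frame'],cv2.COLOR_RGB2BGR)[165:215,215:290].astype(float)
im=np.clip((im-20)*2.2,0,255).astype(np.uint8)
cv2.imwrite('pics/w9d.png',cv2.resize(im,None,fx=10,fy=10,interpolation=cv2.INTER_CUBIC))
X=np.array([.9625,-.2712]);Y=np.array([.2712,.9625]);r=o['position'][:2]-[.45975,.15681];print(r@X,r@Y)
"
```

```text
time_s: 13.7
position: [0.4479, 0.1026, 0.1036]
tool_rot: [[0.271, 0.962, -0.0], [0.962, -0.271, 0.0], [-0.0, -0.0, -1.0]]
ft_force: [-0.7, 0.7, -2.5]
grip_width: 0.0191
13.7 [0.44786698 0.1026161  0.10360169] [-0.65041307  0.71813726 -2.47321382] [ 0.03394809  0.00578606 -0.01029129]
0.003259979087841187 -0.055384308383300246
```

View pics/w9d.png

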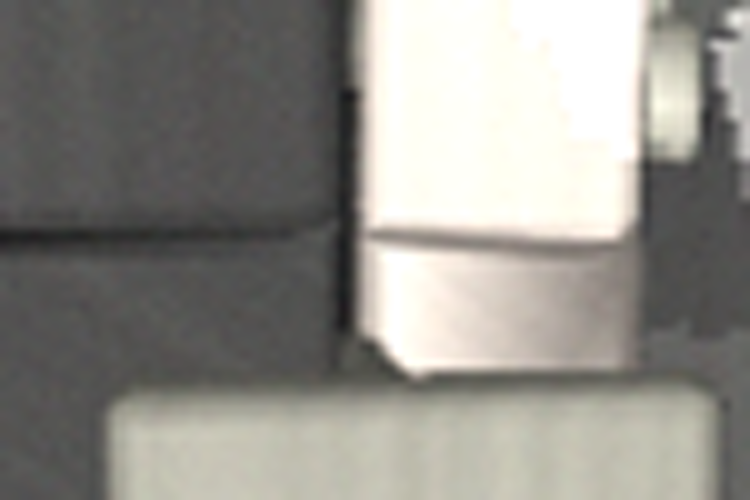

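View pics/w9.png

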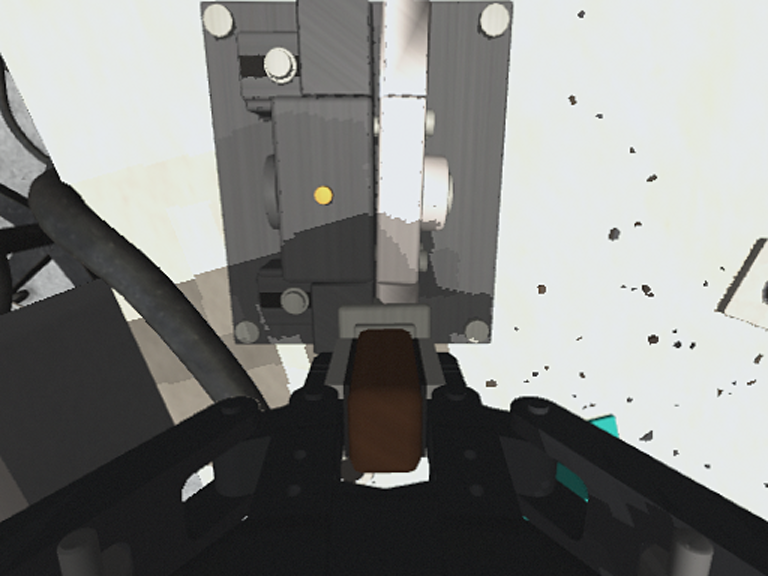

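```bash
python3 -m pendant '[15,-0.05,0.012,0.02,0,0,0, 15,0,0,0.02,0,0,0, 15,0,0,0.02,0,0,0, 15,0,0,0,0,0,0]';for i in 1 ; do python3 -m pendant '[15,0,0,0.02,0,0,0, 15,0,0,0,0,0,0]';python3 -m pendant '[15,0,0,0.02,0,0,0, 15,0,0,0,0,0,0]';python3 -m pendant '[15,0,0,0.02,0,0,0, 15,0,0,0,0,0,0]'; done | grep -v tool_rot
```

```text
time_s: 14.15
position: [0.4476, 0.0996, 0.1007]
tool_rot: [[0.272, 0.962, -0.0], [0.962, -0.272, 0.0], [-0.0, -0.0, -1.0]]
ft_force: [0.3, 0.4, -2.5]
grip_width: 0.0187
time_s: 14.35
position: [0.4476, 0.0996, 0.0997]
ft_force: [-0.3, 0.6, -2.5]
grip_width: 0.019
time_s: 14.55
position: [0.4474, 0.0996, 0.0987]
ft_force: [-1.3, 1.3, -2.1]
grip_width: 0.0189
time_s: 14.75
position: [0.4473, 0.0997, 0.0977]
ft_force: [-1.8, 0.7, 1.1]
grip_width: 0.019
```

```bash
for i in 1 ; do python3 -m pendant '[15,0,0,0.02,0,0,0, 15,0,0,0,0,0,0]';python3 -m pendant '[15,0,0,0.02,0,0,0, 15,0,0,0,0,0,0]';python3 -m pendant '[15,0,0,0.02,0,0,0, 15,0,0,0,0,0,0]'; done | grep -v tool_rot
```

```text
time_s: 14.95
position: [0.4472, 0.0997, 0.0967]
ft_force: [-3.5, 1.3, 2.0]
grip_width: 0.0189
time_s: 15.15
position: [0.4471, 0.0997, 0.0958]
ft_force: [-4.9, 2.1, 3.1]
grip_width: 0.019
time_s: 15.35
position: [0.4473, 0.0997, 0.0949]
ft_force: [-3.9, 1.6, 4.3]
grip_width: 0.0188
```

```bash
for i in 1 ; do python3 -m pendant '[15,0,0,0.02,0,0,0, 15,0,0,0.02,0,0,0, 15,0,0,0,0,0,0]';python3 -m pendant '[15,0,0,0.02,0,0,0, 15,0,0,0.02,0,0,0, 15,0,0,0,0,0,0]';python3 -m pendant '[15,0,0,0.02,0,0,0, 15,0,0,0.02,0,0,0, 15,0,0,0,0,0,0]'; done | grep -v tool_rot
```

```text
time_s: 15.65
position: [0.4475, 0.0997, 0.0929]
ft_force: [-3.8, 0.9, 2.7]
grip_width: 0.0187
time_s: 15.95
position: [0.4475, 0.0996, 0.0906]
ft_force: [-4.9, 1.2, 2.4]
grip_width: 0.019
time_s: 16.25
position: [0.4475, 0.0996, 0.0887]
ft_force: [-4.4, 2.0, 2.9]
grip_width: 0.0188
```

```bash
for i in 1 ; do python3 -m pendant '[15,0,0,0.02,0,0,0, 15,0,0,0.02,0,0,0, 15,0,0,0.02,0,0,0, 15,0,0,0,0,0,0]';python3 -m pendant '[15,0,0,0.02,0,0,0, 15,0,0,0.02,0,0,0, 15,0,0,0.02,0,0,0, 15,0,0,0,0,0,0]';python3 -m pendant '[15,0,0,0.02,0,0,0, 15,0,0,0.02,0,0,0, 15,0,0,0,0,0,0]'; done | grep -v tool_rot;  python3 -c "
from h import *
import pickle
d=cam('wrist');pickle.dump(d,open('wrist10.pkl','wb'));save(d,'w10.png',(180,0,330,250),3)
"
```

```text
time_s: 16.65
position: [0.4475, 0.0996, 0.0857]
ft_force: [-5.6, 2.4, 3.2]
grip_width: 0.0191
time_s: 17.05
position: [0.4475, 0.0996, 0.0827]
ft_force: [-5.1, 1.7, 2.9]
grip_width: 0.0191
time_s: 17.35
position: [0.4475, 0.0996, 0.0807]
ft_force: [-5.0, 2.4, 2.9]
grip_width: 0.0188
```

View pics/w10.png

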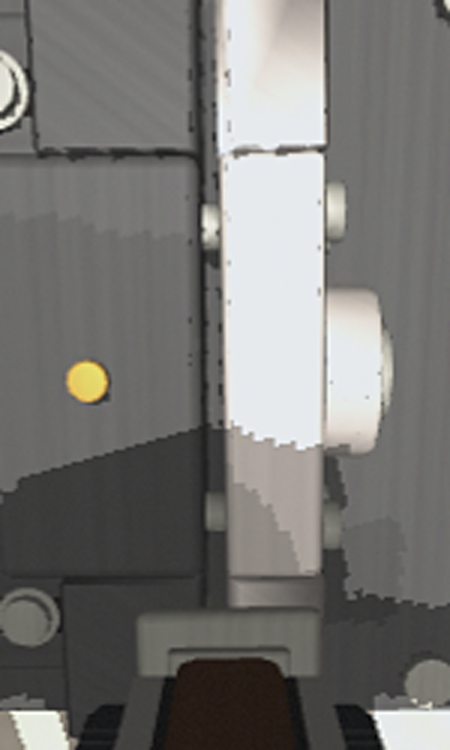

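```bash
python3 -m pendant '[15,0,0,-0.2,0,0,0, 15,0,0,-0.2,0,0,0, 15,0,0,-0.2,0,0,0, 15,0.3,0,0,0,0,0, 15,0.5,0,0,0,0,0, 15,0.6,0,0,0,0,0, 15,0.5,0,0,0,0,0, 15,0.3,0,0,0,0,0, 15,0.12,0,0.08,0,0,0, 15,0,0,0.07,0,0,0, 15,0,0,0,0,0,0, 15,0,0,0,0,0,0]'; python3 -c "
from h import *
import pickle
o=observe();print(o['time_s'],o['position'],o['ft_force'],o['wrist_torque'])
d=cam('wrist');pickle.dump(d,open('wrist11.pkl','wb'))
im=cv2.cvtColor(d['frame'],cv2.COLOR_RGB2BGR)[165:215,215:290].astype(float)
im=np.clip((im-20)*2.2,0,255).astype(np.uint8)
cv2.imwrite('pics/w11d.png',cv2.resize(im,None,fx=10,fy=10,interpolation=cv2.INTER_CUBIC))
X=np.array([.9625,-.2712]);Y=np.array([.2712,.9625]);r=o['position'][:2]-[.45975,.15681];print(r@X,r@Y)
"
```

```text
time_s: 18.6
position: [0.4791, 0.2103, 0.1032]
tool_rot: [[0.273, 0.962, -0.001], [0.962, -0.273, -0.0], [-0.0, -0.0, -1.0]]
ft_force: [-0.3, -0.2, -2.5]
grip_width: 0.019
18.6 [0.47911726 0.21034083 0.10322949] [-0.29374045 -0.23966257 -2.50997749] [ 0.08056821  0.01050623 -0.05364572]
0.004123428351078541 0.05677582642817695
```

View pics/w11d.png

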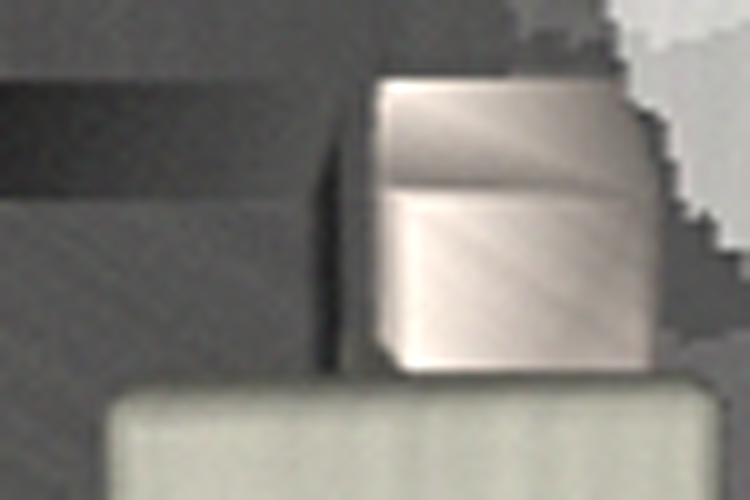

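```bash
for i in 1 ; do python3 -m pendant '[15,0.02,-0.009,0.02,0,0,0, 15,0,0,0.04,0,0,0, 15,0,0,0.04,0,0,0, 15,0,0,0.04,0,0,0, 15,0,0,0,0,0,0]';python3 -m pendant '[15,0,0,0.02,0,0,0, 15,0,0,0.02,0,0,0, 15,0,0,0.02,0,0,0, 15,0,0,0,0,0,0]';python3 -m pendant '[15,0,0,0.02,0,0,0, 15,0,0,0.02,0,0,0,15,0,0,0.02,0,0,0, 15,0,0,0,0,0,0]'; done | grep -v tool_rot
```

```text
time_s: 19.15
position: [0.4789, 0.2122, 0.096]
ft_force: [-0.1, -0.3, -2.8]
grip_width: 0.019
time_s: 19.55
position: [0.479, 0.2122, 0.0932]
ft_force: [-1.0, -1.1, -3.0]
grip_width: 0.0188
time_s: 19.95
position: [0.4789, 0.2123, 0.0901]
ft_force: [-1.1, -0.2, -2.0]
grip_width: 0.019
```

```bash
for i in 1 ; do python3 -m pendant '[15,0,0,0.02,0,0,0, 15,0,0,0.02,0,0,0, 15,0,0,0.02,0,0,0, 15,0,0,0,0,0,0]';python3 -m pendant '[15,0,0,0.02,0,0,0, 15,0,0,0.02,0,0,0, 15,0,0,0.02,0,0,0, 15,0,0,0,0,0,0]';python3 -m pendant '[15,0,0,0.02,0,0,0, 15,0,0,0.02,0,0,0,15,0,0,0.02,0,0,0, 15,0,0,0,0,0,0]'; done | grep -v tool_rot
```

```text
time_s: 20.35
position: [0.4789, 0.2124, 0.0875]
ft_force: [-3.9, 1.0, 3.1]
grip_width: 0.0192
time_s: 20.75
position: [0.4789, 0.2123, 0.0841]
ft_force: [-3.8, 0.7, 3.4]
grip_width: 0.0188
time_s: 21.15
position: [0.4789, 0.2123, 0.0811]
ft_force: [-4.9, 1.8, 2.8]
grip_width: 0.019
```

```bash
for i in 1 ; do python3 -m pendant '[15,0,0,0.02,0,0,0, 15,0,0,0.02,0,0,0, 15,0,0,0.02,0,0,0, 15,0,0,0,0,0,0]';python3 -m pendant '[15,0,0,0.02,0,0,0, 15,0,0,0.02,0,0,0, 15,0,0,0.02,0,0,0, 15,0,0,0,0,0,0]';python3 -m pendant '[15,0,0,0.02,0,0,0, 15,0,0,0.02,0,0,0,15,0,0,0.02,0,0,0, 15,0,0,0,0,0,0]'; done | grep -v tool_rot; python3 -c "
from h import *
import pickle
d=cam('wrist');pickle.dump(d,open('wrist12.pkl','wb'));save(d,'w12.png',(195,150,315,240),6)
d=cam('top');pickle.dump(d,open('top12.pkl','wb'))
"
```

```text
time_s: 21.55
position: [0.4789, 0.2123, 0.0781]
ft_force: [-4.7, 2.0, 2.3]
grip_width: 0.0186
time_s: 21.95
position: [0.4789, 0.2123, 0.0751]
ft_force: [-5.2, 1.9, 3.3]
grip_width: 0.0191
time_s: 22.35
position: [0.4789, 0.2123, 0.0721]
ft_force: [-4.7, 2.0, 3.9]
grip_width: 0.0191
```

View pics/w12.png

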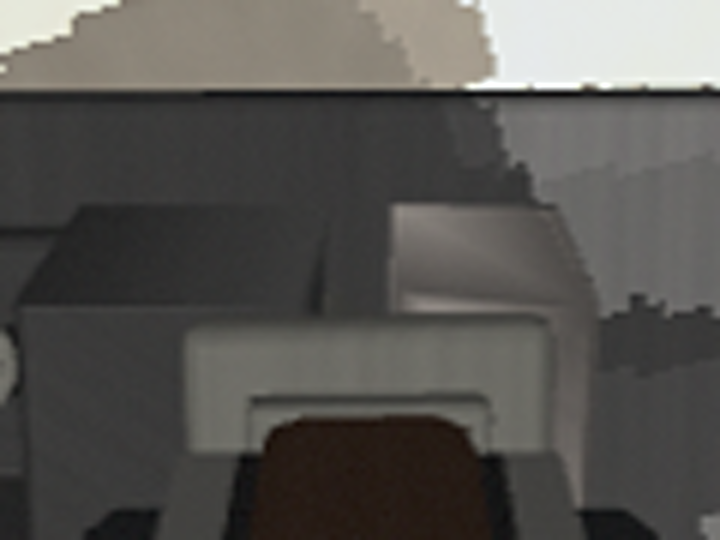

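```bash
python3 -m pendant '[15,0,0,0.02,0,0,0, 15,0,0,0.02,0,0,0, 15,0,0,0,0,0,0]'; python3 -c "
from h import *
import pickle
d=pickle.load(open('wrist12.pkl','rb'))
im=cv2.cvtColor(d['frame'],cv2.COLOR_RGB2BGR)[180:205,240:270].astype(float)
im=np.clip((im-20)*2.5,0,255).astype(np.uint8)
cv2.imwrite('pics/w12d.png',cv2.resize(im,None,fx=20,fy=20,interpolation=cv2.INTER_CUBIC))
f=lambda x,y,z:onplane(d,195+x/6-.45,150+y/6-.45,z)
X=np.array([.9625,-.2712,0])
Y=np.array([.2712,.9625,0]);O=np.array([.45975,.15681,0])
for x in (320,326,332,390,398): q=f(x,285,.044)-O;print(x,q@X,q@Y)
"
```

```text
time_s: 22.75
position: [0.4789, 0.2123, 0.0701]
tool_rot: [[0.272, 0.962, -0.001], [0.962, -0.272, 0.0], [-0.0, -0.001, -1.0]]
ft_force: [-5.3, 1.7, 2.9]
grip_width: 0.0189
320 -0.0021184013755828784 0.07493882135616532
326 -0.0015094635418194462 0.07493766512731337
332 -0.0009005194951687528 0.0749365105260583
390 0.004986091073776414 0.07492543362200103
398 0.005798034193912976 0.07492391780273654
```

View pics/w12d.png

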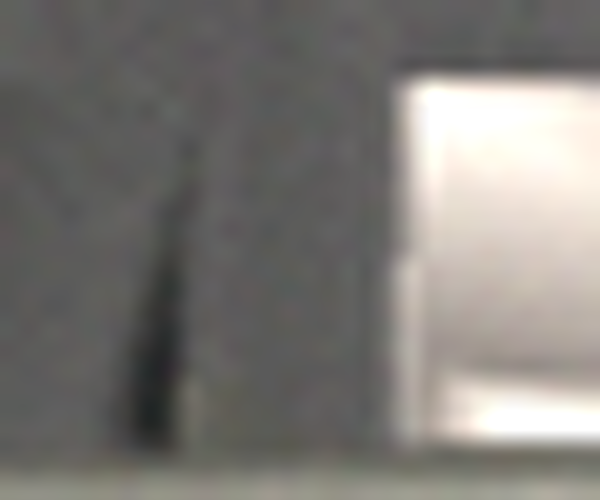

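```bash
python3 -m pendant '[15,0,0,-0.2,0,0,0, 15,0,0,-0.3,0,0,0, 15,0,0,-0.3,0,0,0, 15,-0.3,0,0,0,0,0, 15,-0.5,0,0,0,0,0, 15,-0.6,0,0,0,0,0, 15,-0.5,0,0,0,0,0, 15,-0.3,0,0,0,0,0, 15,-0.14,0,0.07,0,0,0, 15,0,0,0.07,0,0,0, 15,0,0,0,0,0,0, 15,0,0,0,0,0,0]'; python3 -c "
from h import *
import pickle
o=observe();print(o['time_s'],o['position'],o['ft_force'],o['wrist_torque'])
d=cam('wrist');pickle.dump(d,open('wrist13.pkl','wb'));save(d,'w13.png',(170,0,330,230),3)
im=cv2.cvtColor(d['frame'],cv2.COLOR_RGB2BGR)[165:215,215:290].astype(float)
im=np.clip((im-20)*2.2,0,255).astype(np.uint8)
cv2.imwrite('pics/w13d.png',cv2.resize(im,None,fx=10,fy=10,interpolation=cv2.INTER_CUBIC))
X=np.array([.9625,-.2712]);Y=np.array([.2712,.9625]);r=o['position'][:2]-[.45975,.15681];print(r@X,r@Y)
"
```

```text
time_s: 23.95
position: [0.4474, 0.1001, 0.1031]
tool_rot: [[0.271, 0.962, -0.0], [0.962, -0.271, 0.0], [-0.0, -0.0, -1.0]]
ft_force: [0.2, -0.4, -2.4]
grip_width: 0.0193
23.95 [0.44735155 0.10013831 0.10307942] [ 0.1573587  -0.35190702 -2.3785455 ] [ 0.03295516 -0.04593401  0.00307834]
0.0034358509658609375 -0.05790896666133529
```

View pics/w13d.png

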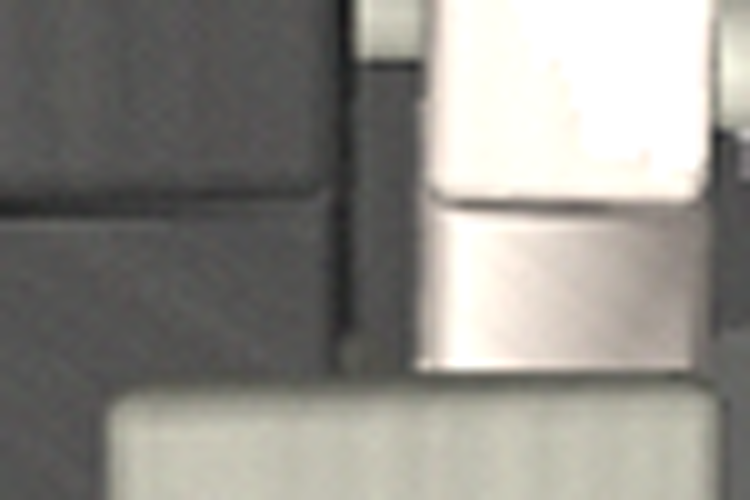

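View pics/w13.png

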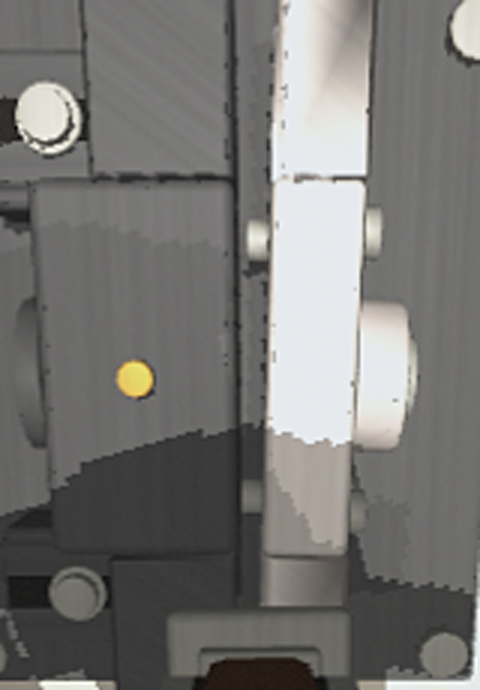

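```bash
for i in 1 ; do python3 -m pendant '[15,0,0,0.02,0,0,0, 15,0,0,0.04,0,0,0, 15,0,0,0.04,0,0,0, 15,0,0,0.04,0,0,0, 15,0,0,0,0,0,0]';python3 -m pendant '[15,0,0,0.04,0,0,0, 15,0,0,0.04,0,0,0, 15,0,0,0.04,0,0,0, 15,0,0,0,0,0,0]';python3 -m pendant '[15,0,0,0.04,0,0,0, 15,0,0,0.04,0,0,0,15,0,0,0.04,0,0,0, 15,0,0,0,0,0,0]';python3 -m pendant '[15,0,0,0.02,0,0,0, 15,0,0,0.02,0,0,0,15,0,0,0.02,0,0,0, 15,0,0,0,0,0,0]'; done | grep -v tool_rot
```

```text
time_s: 24.5
position: [0.4471, 0.0997, 0.096]
ft_force: [-1.0, -0.5, -3.5]
grip_width: 0.019
time_s: 24.9
position: [0.4473, 0.0996, 0.0901]
ft_force: [0.4, 0.6, -3.2]
grip_width: 0.0188
time_s: 25.3
position: [0.4473, 0.0996, 0.0841]
ft_force: [0.5, -0.3, -3.8]
grip_width: 0.0188
time_s: 25.7
position: [0.4473, 0.0997, 0.0814]
ft_force: [-0.1, -0.1, 0.8]
grip_width: 0.0191
```

```bash
for i in 1 ; do python3 -m pendant '[15,0,0,0.02,0,0,0, 15,0,0,0.02,0,0,0, 15,0,0,0.02,0,0,0, 15,0,0,0,0,0,0]';python3 -m pendant '[15,0,0,0.02,0,0,0, 15,0,0,0.02,0,0,0, 15,0,0,0.02,0,0,0, 15,0,0,0,0,0,0]';python3 -m pendant '[15,0,0,0.02,0,0,0, 15,0,0,0.02,0,0,0,15,0,0,0.02,0,0,0, 15,0,0,0,0,0,0]';python3 -m pendant '[15,0,0,0.02,0,0,0, 15,0,0,0.02,0,0,0,15,0,0,0.02,0,0,0, 15,0,0,0,0,0,0]'; done | grep -v tool_rot
```

```text
time_s: 26.1
position: [0.4474, 0.0997, 0.0785]
ft_force: [-0.4, -0.2, 4.3]
grip_width: 0.0192
time_s: 26.5
position: [0.4473, 0.0997, 0.0754]
ft_force: [-0.4, 0.7, 3.9]
grip_width: 0.019
time_s: 26.9
position: [0.4473, 0.0997, 0.0723]
ft_force: [-1.0, -0.2, 3.1]
grip_width: 0.0186
time_s: 27.3
position: [0.4473, 0.0996, 0.0694]
ft_force: [-0.8, -0.4, 4.0]
grip_width: 0.019
```

```bash
python3 -m pendant '[15,0,0,-0.2,0,0,0, 15,0,0,-0.4,0,0,0, 15,0,0,-0.6,0,0,0, 15,0.3,0,-0.7,0,0,0, 15,0.4,0,-0.8,0,0,0, 15,0.4,0,-0.5,0,0,0, 15,0,0,-0.3,0,0,0, 15,0,0,0,0,0,0, 15,0,0,0,0,0,0]'; python3 -c "
from h import *
import pickle
o=observe();print(o['time_s'],o['position'],o['ft_force'],o['wrist_torque'])
d=cam('wrist');pickle.dump(d,open('wrist14.pkl','wb'))
im=cv2.cvtColor(d['frame'],cv2.COLOR_RGB2BGR)[70:210,170:330].astype(float)
im=np.clip((im-20)*2.,0,255).astype(np.uint8)
cv2.imwrite('pics/w14d.png',cv2.resize(im,None,fx=4,fy=4,interpolation=cv2.INTER_CUBIC))
"
```

```text
time_s: 28.2
position: [0.4616, 0.1524, 0.2436]
tool_rot: [[0.272, 0.962, -0.002], [0.962, -0.272, -0.0], [-0.001, -0.001, -1.0]]
ft_force: [-0.2, -0.2, -3.2]
grip_width: 0.0192
28.2 [0.46160163 0.15238501 0.24361805] [-0.17980289 -0.22848322 -3.19355634] [ 0.04033076 -0.01759361  0.01615157]
```

View pics/w14d.png

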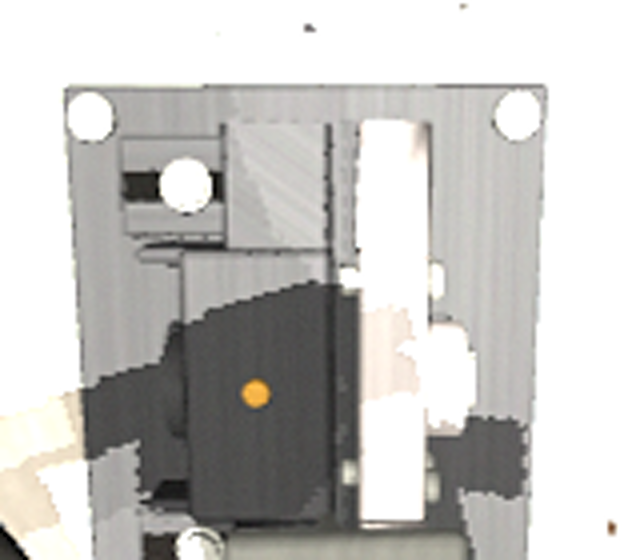

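```bash
python3 - <<'E'
from h import *
import pickle
th=np.radians(-15.74);X=np.array([np.cos(th),np.sin(th),0]);Y=np.array([-X[1],X[0],0]);O=np.array([.45975,.15681,0])
for fn in ('wrist0','w1.pkl','wrist14.pkl'):
    if fn=='wrist0': continue
    d=pickle.load(open(fn,'rb'));g=cv2.cvtColor(d['frame'],cv2.COLOR_RGB2GRAY).astype(float)
    for y in (.072,.065,.058,.050,.036,.03,.02,.0,-.01,-.02,-.034):
        z=.046 if abs(y)<.041 else .05
        # sample intensity along plate x at this y,z
        xs=np.arange(-.010,.040,.0002)
        pr=np.array([proj(d,O+x*X+(y+dy)*Y+[0,0,z]) for dy in (-.0015,0,.0015) for x in xs],np.float32)
        v=cv2.remap(g.astype(np.float32),pr[None,:,0],pr[None,:,1],cv2.INTER_LINEAR)[0].reshape(3,-1).mean(0)
        v=cv2.GaussianBlur(v[None],(0,0),2)[0]
        gr=np.gradient(v);i=np.argmax(gr[:120]);
        m=(xs>xs[i]+.012);j=np.argmin(np.where(m,gr,9))
        print(fn,y*1e3,'cover near edge %.2f  far %.2f'%(xs[i]*1e3,xs[j]*1e3), v[i].round())
    for n,x,y in [('TL',-.085,.088),('TR',.065,.088)]:
        print(n,proj(d,O+x*X+y*Y+[0,0,.008]))
E
```

```text
w1.pkl 72.0 cover near edge -1.40  far 10.60 144.0
w1.pkl 65.0 cover near edge -1.80  far 16.40 130.0
w1.pkl 58.0 cover near edge -2.00  far 16.60 137.0
w1.pkl 50.0 cover near edge -2.20  far 17.00 139.0
w1.pkl 36.0 cover near edge -1.80  far 21.40 85.0
w1.pkl 30.0 cover near edge -1.80  far 21.60 85.0
w1.pkl 20.0 cover near edge -1.60  far 17.20 90.0
w1.pkl 0.0 cover near edge -1.20  far 29.40 102.0
w1.pkl -10.0 cover near edge -1.20  far 29.60 115.0
w1.pkl -20.0 cover near edge -1.20  far 17.40 114.0
w1.pkl -34.0 cover near edge -1.20  far 17.60 115.0
TL (np.float64(188.05213407347213), np.float64(106.51304265716956))
TR (np.float64(306.7563213012634), np.float64(106.54677507397543))
wrist14.pkl 72.0 cover near edge 7.20  far 19.60 179.0
wrist14.pkl 65.0 cover near edge 6.20  far 24.80 154.0
wrist14.pkl 58.0 cover near edge 6.00  far 25.00 168.0
wrist14.pkl 50.0 cover near edge 6.00  far 25.20 188.0
wrist14.pkl 36.0 cover near edge 6.40  far 25.60 157.0
wrist14.pkl 30.0 cover near edge 1.60  far 25.60 136.0
wrist14.pkl 20.0 cover near edge 6.20  far 25.80 93.0
wrist14.pkl 0.0 cover near edge 6.20  far 38.80 93.0
wrist14.pkl -10.0 cover near edge 6.40  far 37.20 108.0
wrist14.pkl -20.0 cover near edge 6.40  far 25.40 102.0
wrist14.pkl -34.0 cover near edge 6.40  far 25.60 107.0
TL (np.float64(184.55161913892886), np.float64(90.11537673255694))
TR (np.float64(307.39268055339653), np.float64(89.9317392515403))
```

```bash
python3 -m pendant '[15,0,0,0,0,0,-0.72, 15,0,0,0,0,0,-0.72, 15,0,0,0,0,0,-0.72, 15,0,0,0,0,0,0]' && python3 -m pendant '[15,-0.73,-0.01,0,0,0,0, 15,-0.73,-0.01,0,0,0,0, 15,-0.73,-0.01,0,0,0,0, 15,-0.73,-0.01,0,0,0,0, 15,-0.73,-0.01,0,0,0,0, 15,-0.73,-0.01,0,0,0,0, 15,-0.73,-0.01,0,0,0,0, 15,-0.73,-0.01,0,0,0,0, 15,-0.73,-0.01,0,0,0,0, 15,-0.73,-0.01,0,0,0,0, 15,0,0,0,0,0,0, 15,0,0,0,0,0,0]'; python3 -c "
from h import *
o=observe();print(o['position'],o['tool_rot'])
d=(np.array([.4662,-.2139,.0594])-o['position'])@o['tool_rot']/.05;print(d)"
```

```text
time_s: 28.65
position: [0.4618, 0.1522, 0.2432]
tool_rot: [[-0.026, 1.0, -0.003], [1.0, 0.026, -0.0], [-0.0, -0.003, -1.0]]
ft_force: [-0.3, 0.6, -2.6]
grip_width: 0.0187
time_s: 29.85
position: [0.4662, -0.2129, 0.2434]
tool_rot: [[-0.022, 1.0, -0.002], [1.0, 0.022, 0.001], [0.002, -0.002, -1.0]]
ft_force: [-1.0, 0.8, -2.4]
grip_width: 0.0188
[ 0.46619344 -0.21286076  0.24337729] [[-0.02209863  0.99975449 -0.00161736]
 [ 0.99975467  0.02210101  0.00146778]
 [ 0.00150316 -0.00158453 -0.99999761]]
[-0.02631363  0.00550213  3.67950629]
```

```bash
python3 -m pendant '[15,-0.03,0.005,0.3,0,0,0, 15,0,0,0.5,0,0,0, 15,0,0,0.6,0,0,0, 15,0,0,0.6,0,0,0, 15,0,0,0.5,0,0,0, 15,0,0,0.2,0,0,0, 15,0,0,0,0,0,0, 15,0,0,0,0,0,0]'; python3 -c "
from h import *
o=observe();print(o['position'])
d=(np.array([.4662,-.2139,.0594])-o['position'])@o['tool_rot']/.05;print(d)
d=cam('wrist');save(d,'w15.png',(150,100,350,250),4)"
```

```text
time_s: 30.65
position: [0.4675, -0.2139, 0.1103]
tool_rot: [[-0.026, 1.0, 0.001], [1.0, 0.026, -0.001], [-0.001, 0.001, -1.0]]
ft_force: [0.3, 0.0, -1.7]
grip_width: 0.019
[ 0.46749357 -0.21386037  0.1103443 ]
[ 8.18359737e-04 -2.71069324e-02  1.01885387e+00]
```

View pics/w15.png

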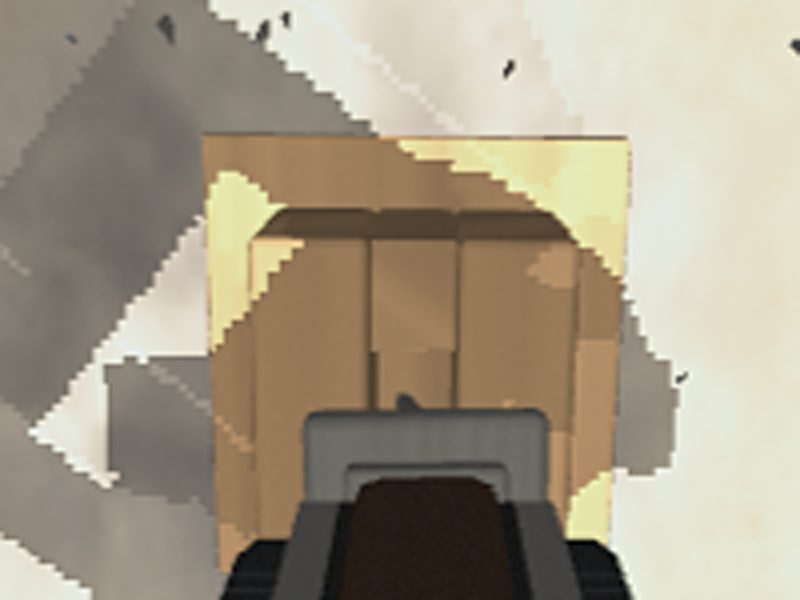

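```bash
python3 -m pendant '[15,0,-0.025,0.1,0,0,0, 15,0,0,0.1,0,0,0, 15,0,0,0.1,0,0,0, 15,0,0,0.1,0,0,0, 15,0,0,0.1,0,0,0, 15,0,0,0,0,0,0]'; python3 -m pendant '[15,0,0,0.1,0,0,0, 15,0,0,0.1,0,0,0, 15,0,0,0.1,0,0,0, 15,0,0,0.1,0,0,0, 15,0,0,0,0,0,0]'
```

```text
time_s: 31.3
position: [0.4654, -0.2137, 0.0835]
tool_rot: [[-0.026, 1.0, -0.001], [1.0, 0.026, 0.001], [0.001, -0.001, -1.0]]
ft_force: [-0.4, 0.0, -1.9]
grip_width: 0.019
time_s: 31.8
position: [0.4655, -0.2137, 0.0636]
tool_rot: [[-0.026, 1.0, -0.001], [1.0, 0.026, 0.001], [0.001, -0.001, -1.0]]
ft_force: [-0.1, 0.3, -2.1]
grip_width: 0.019
```

```bash
python3 -m pendant '[15,0,0,0.04,0,0,0, 15,0,0,0.02,0,0,0, 15,0,0,0,0,0,0]'; python3 -m pendant '[15,0,0,0.02,0,0,0, 15,0,0,0,0,0,0]'
```

```text
time_s: 32.1
position: [0.4657, -0.2139, 0.0613]
tool_rot: [[-0.026, 1.0, -0.0], [1.0, 0.026, -0.0], [0.0, -0.0, -1.0]]
ft_force: [-0.4, -0.8, -2.0]
grip_width: 0.0189
time_s: 32.3
position: [0.4657, -0.2139, 0.0603]
tool_rot: [[-0.026, 1.0, -0.0], [1.0, 0.026, -0.0], [-0.0, -0.0, -1.0]]
ft_force: [-0.4, -0.7, -2.5]
grip_width: 0.0188
```

```bash
python3 -m pendant '[15,0,0,0.02,0,0,0, 15,0,0,0,0,0,0]'; python3 -m pendant '[15,0,0,0.01,0,0,0, 15,0,0,0,0,0,0]'
```

```text
time_s: 32.5
position: [0.4658, -0.214, 0.0594]
tool_rot: [[-0.026, 1.0, 0.0], [1.0, 0.026, -0.0], [-0.0, 0.0, -1.0]]
ft_force: [-0.0, 0.3, -1.6]
grip_width: 0.019
time_s: 32.7
position: [0.4658, -0.214, 0.0594]
tool_rot: [[-0.026, 1.0, 0.0], [1.0, 0.026, -0.0], [-0.0, 0.0, -1.0]]
ft_force: [-2.7, 1.8, 5.7]
grip_width: 0.0194
```

```bash
python3 -m pendant '[40,0,0,0,0,0,0, 60,0,0,0,0,0,0, 85,0,0,0,0,0,0, 85,0,0,0,0,0,0, 85,0,0,0,0,0,0, 85,0,0,0,0,0,0, 85,0,0,0,0,0,0]'; python3 -m pendant '[85,0,0,-0.2,0,0,0, 85,0,0,-0.4,0,0,0, 85,0,0,-0.6,0,0,0, 85,0,0,-0.8,0,0,0, 85,0.3,0,-0.8,0,0,0, 85,0.2,0,-0.6,0,0,0, 85,0,0,0,0,0,0, 85,0,0,0,0,0,0]'; python3 -c "
from h import *
import pickle
d=cam('wrist');save(d,'w16.png',(150,60,350,210),4);pickle.dump(d,open('wrist16.pkl','wb'))
d=cam('top');save(d,'t16.png',(120,170,380,290),3)"
```

```text
time_s: 33.4
position: [0.4657, -0.2139, 0.0588]
tool_rot: [[-0.026, 1.0, -0.0], [1.0, 0.026, 0.0], [0.0, -0.0, -1.0]]
ft_force: [-1.0, -0.5, -0.3]
grip_width: 0.0851
time_s: 34.2
position: [0.465, -0.1888, 0.2295]
tool_rot: [[-0.026, 1.0, 0.001], [1.0, 0.026, -0.001], [-0.001, 0.001, -1.0]]
ft_force: [0.0, 0.4, -0.2]
grip_width: 0.0847
```

View pics/w16.png

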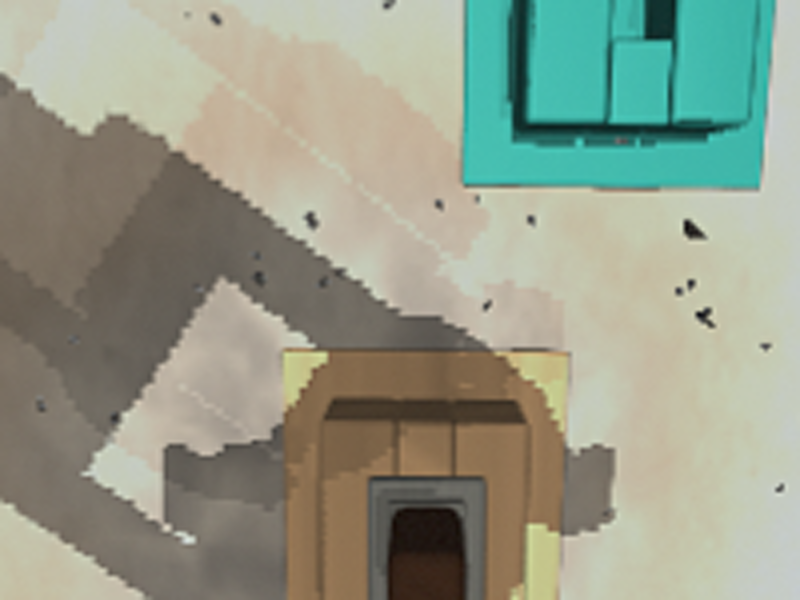

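View pics/t16.png

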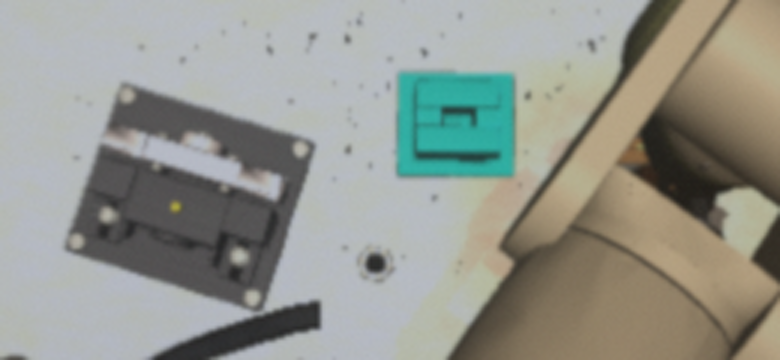

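```bash
python3 -m pendant '[85,0.72,0.016,-0.043,0,0,0, 85,0.72,0.016,-0.043,0,0,0, 85,0.72,0.016,-0.043,0,0,0, 85,0.72,0.016,-0.043,0,0,0, 85,0.72,0.016,-0.043,0,0,0, 85,0.72,0.016,-0.043,0,0,0, 85,0.72,0.016,-0.043,0,0,0, 85,0.72,0.016,-0.043,0,0,0, 85,0.72,0.016,-0.043,0,0,0, 85,0.72,0.016,-0.043,0,0,0]' && python3 -m pendant '[85,0,0,0,0,0,0.71, 85,0,0,0,0,0,0.71, 85,0,0,0,0,0,0.72, 85,0,0,0,0,0,0, 85,0,0,0,0,0,0]'; python3 - <<'E'
from h import *
import pickle
d2=cam('wrist');pickle.dump(d2,open('wrist17.pkl','wb'));save(d2,'w17.png',(180,100,315,242),5)
dt=cam('top');save(dt,'t17.png',(240,180,370,270),6)
th=np.radians(-15.74);X=np.array([np.cos(th),np.sin(th),0]);Y=np.array([-X[1],X[0],0]);O=np.array([.45975,.15681,0])
for fn in ('w1.pkl','wrist17.pkl'):
    d=pickle.load(open(fn,'rb'));g=cv2.cvtColor(d['frame'],cv2.COLOR_RGB2GRAY).astype(np.float32)
    for y in (.058,.050,.036,.02,0,-.02,-.034,-.05,-.058,-.066):
        z=.046 if abs(y)<.041 else .05
        xs=np.arange(-.010,.040,.0002)
        pr=np.array([proj(d,O+x*X+(y+dy)*Y+[0,0,z]) for dy in (-.0015,0,.0015) for x in xs],np.float32)
        v=cv2.remap(g,pr[None,:,0],pr[None,:,1],cv2.INTER_LINEAR)[0].reshape(3,-1).mean(0)
        v=cv2.GaussianBlur(v[None],(0,0),2)[0]
        gr=np.gradient(v);i=np.argmax(gr[:120]);m=(xs>xs[i]+.016)&(xs<xs[i]+.022);j=np.argmin(np.where(m,gr,9))
        print(fn,y*1e3,'near %.2f far %.2f'%(xs[i]*1e3,xs[j]*1e3))
E
```

```text
time_s: 35.3
position: [0.4634, 0.1723, 0.2492]
tool_rot: [[-0.025, 1.0, -0.002], [1.0, 0.025, -0.0], [-0.0, -0.002, -1.0]]
ft_force: [0.5, -1.1, -0.4]
grip_width: 0.085
time_s: 35.8
position: [0.4637, 0.1709, 0.2495]
tool_rot: [[0.267, 0.964, -0.002], [0.964, -0.267, -0.0], [-0.001, -0.002, -1.0]]
ft_force: [-0.4, 0.9, -0.2]
grip_width: 0.085
w1.pkl 58.0 near -2.00 far 16.60
w1.pkl 50.0 near -2.20 far 17.00
w1.pkl 36.0 near -1.80 far 17.80
w1.pkl 20.0 near -1.60 far 17.20
w1.pkl 0.0 near -1.20 far 17.00
w1.pkl -20.0 near -1.20 far 17.40
w1.pkl -34.0 near -1.20 far 17.60
w1.pkl -50.0 near -1.20 far 17.40
w1.pkl -58.0 near -1.20 far 17.60
w1.pkl -66.0 near -1.40 far 17.80
wrist17.pkl 58.0 near 6.40 far 24.80
wrist17.pkl 50.0 near 5.80 far 25.00
wrist17.pkl 36.0 near 6.60 far 25.40
wrist17.pkl 20.0 near 6.60 far 25.80
wrist17.pkl 0.0 near 6.80 far 25.00
wrist17.pkl -20.0 near 7.00 far 25.60
wrist17.pkl -34.0 near 7.00 far 25.80
wrist17.pkl -50.0 near 6.00 far 24.80
wrist17.pkl -58.0 near 6.00 far 25.00
wrist17.pkl -66.0 near 6.00 far 25.20
```

View pics/w17.png

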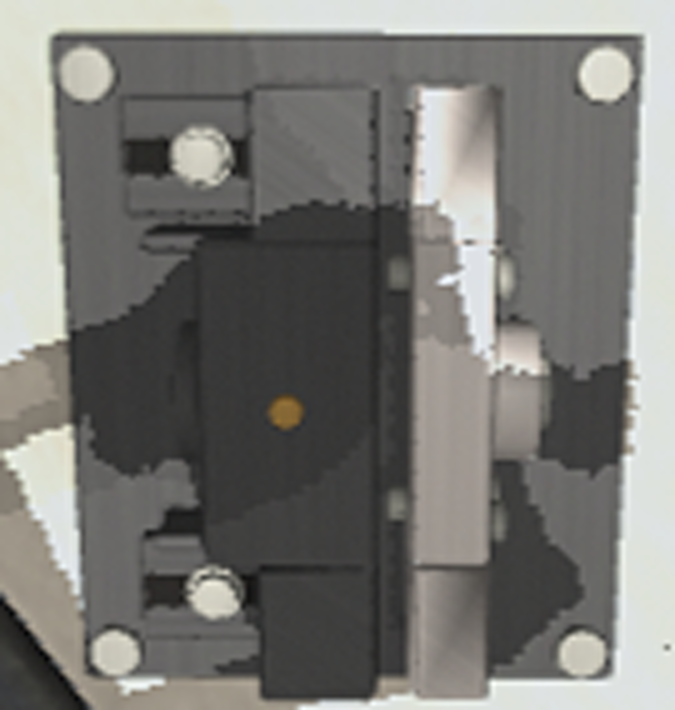

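View pics/t17.png

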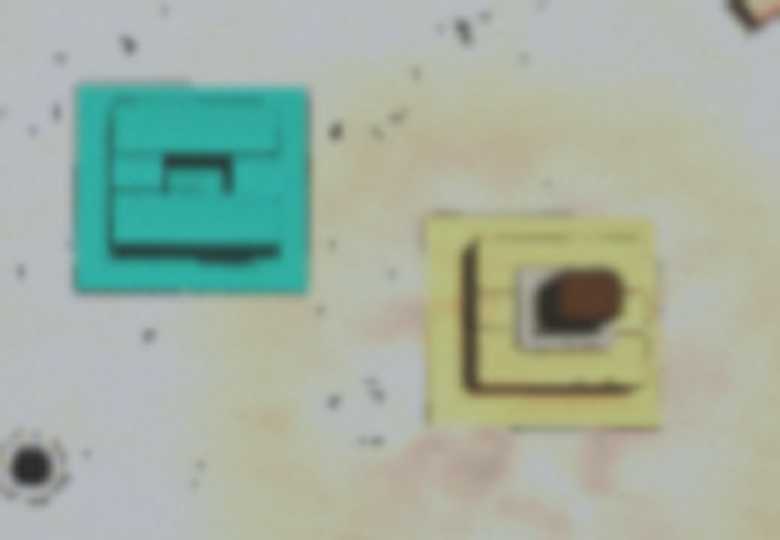

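```bash
python3 - <<'E'
from h import *
import pickle
th=np.radians(-15.74);X=np.array([np.cos(th),np.sin(th),0]);Y=np.array([-X[1],X[0],0]);O=np.array([.45975,.15681,0])
R={}
for fn in ('w1.pkl','wrist17.pkl'):
    d=pickle.load(open(fn,'rb'));print(d['K'][0][0])
    f=d['frame'].astype(int);m=(f[...,0]-f[...,2]>50);m[:150]=0;m[:,:210]=0;m[:,260:]=0;m[210:]=0
    # dot
    vv,uu=np.nonzero(m);print(fn,'dot px',uu.mean(),vv.mean(),len(uu))
    q=onplane(d,uu.mean(),vv.mean(),.046)-O;print('dot plate',q@X*1e3,q@Y*1e3)
    g=cv2.cvtColor(d['frame'],cv2.COLOR_RGB2GRAY).astype(np.float32)
    def prof(y,z,lo,hi):
        xs=np.arange(lo,hi,.0002)
        pr=np.array([proj(d,O+x*X+(y+dy)*Y+[0,0,z]) for dy in (-.0015,-.0007,0,.0007,.0015) for x in xs],np.float32)
        v=cv2.remap(g,pr[None,:,0],pr[None,:,1],cv2.INTER_LINEAR)[0].reshape(5,-1).mean(0)
        return xs,cv2.GaussianBlur(v[None],(0,0),2)[0]
    for y,z in ((.07,.05),(.058,.05),(.035,.046),(-.036,.046),(-.058,.05),(-.068,.05)):
        xs,v=prof(y,z,-.008,.012); print(y, 'v', v[::4].round().astype(int))
    # housing back edge x~s-30 of ears & plate right edge
    for y in (.06,-.06):
        xs,v=prof(y,.008,.055,.075);gr=np.abs(np.gradient(v));print('plate edge',y,xs[gr.argmax()]*1e3)
        xs,v=prof(y,.008,-.095,-.075);gr=np.abs(np.gradient(v));print('plate back edge',y,xs[gr.argmax()]*1e3)
E
```

```text
292.9045039315122
w1.pkl dot px 235.36666666666667 182.36666666666667 30
dot plate -24.425687480302063 -1.3711963750628913
0.07 v [115 115 114 113 107  92  77  85 130 180 213 223 225 225 224 222 218 213
 205 196 186 176 167 157 147]
0.058 v [113 113 113 112 107  96  94 115 159 192 214 224 225 225 224 223 220 214
 206 196 187 181 178 178 178]
0.035 v [ 55  56  56  55  52  48  51  65  91 116 131 135 135 135 136 136 137 138
 136 134 132 131 131 131 131]
-0.036 v [ 63  63  63  62  60  57  55  70  98 130 148 153 152 151 151 152 153 153
 152 151 151 151 152 152 152]
-0.058 v [ 62  61  61  62  60  57  56  68  90 117 139 151 151 147 143 138 133 128
 124 120 116 114 113 114 114]
-0.068 v [ 63  63  63  62  60  59  61  79 106 132 144 145 144 142 139 136 135 134
 134 134 134 134 135 135 135]
plate edge 0.06 64.59999999999994
plate back edge 0.06 -84.99999999999972
plate edge -0.06 64.39999999999995
plate back edge -0.06 -85.19999999999972
292.9045039315122
wrist17.pkl dot px 236.74193548387098 181.96774193548387 31
dot plate -24.300039455148088 -1.4051189968080322
0.07 v [116 115 115 114 110  96  81  78  95 110 109 106 104 102 101  99 101 111
 130 162 200 220 226 225 225]
0.058 v [114 114 114 113 109  96  80  76  93 109 109 106 104 102  98  87  82 108
 155 195 211 221 226 225 225]
0.035 v [ 55  55  55  55  54  50  46  45  49  57  64  75  85  87  87  84  80  83
  97 121 132 136 135 135 135]
-0.036 v [ 64  64  64  63  62  58  53  51  54  61  62  61  58  55  53  59  70  87
 107 127 145 151 152 152 152]
-0.058 v [ 62  62  62  62  61  57  51  45  48  59  62  61  60  59  58  57  67  88
 113 130 137 149 154 149 144]
-0.068 v [ 63  63  63  63  62  58  54  53  61  76  80  80  79  78  78  77  85 104
 126 140 142 146 149 144 140]
plate edge 0.06 64.79999999999994
plate back edge 0.06 -85.19999999999972
plate edge -0.06 65.19999999999993
plate back edge -0.06 -84.99999999999972
```

```bash
python3 -m pendant '[85,-0.3,0,0.4,0,0,0, 85,-0.4,0,0.5,0,0,0, 85,-0.4,0,0.6,0,0,0, 85,-0.35,0,0.5,0,0,0, 85,0,0,0,0,0,0, 85,0,0,0,0,0,0]'; python3 - <<'E'
from h import *
import pickle
d=cam('wrist');pickle.dump(d,open('wrist18.pkl','wb'))
im=cv2.cvtColor(d['frame'],cv2.COLOR_RGB2BGR).astype(float);im=np.clip((im-20)*2.,0,255).astype(np.uint8)[130:250,200:310]
cv2.imwrite('pics/w18.png',cv2.resize(im,None,fx=5,fy=5,interpolation=cv2.INTER_CUBIC))
print(proj(d,[.45975-.058*.2712,.15681-.058*.9625,.044]))
E
```

```text
time_s: 36.5
position: [0.4447, 0.1014, 0.1509]
tool_rot: [[0.27, 0.963, 0.0], [0.963, -0.27, 0.0], [0.0, 0.0, -1.0]]
ft_force: [0.0, -0.5, 0.7]
grip_width: 0.0848
(np.float64(256.0068489324067), np.float64(190.44392686565837))
```

View pics/w18.png

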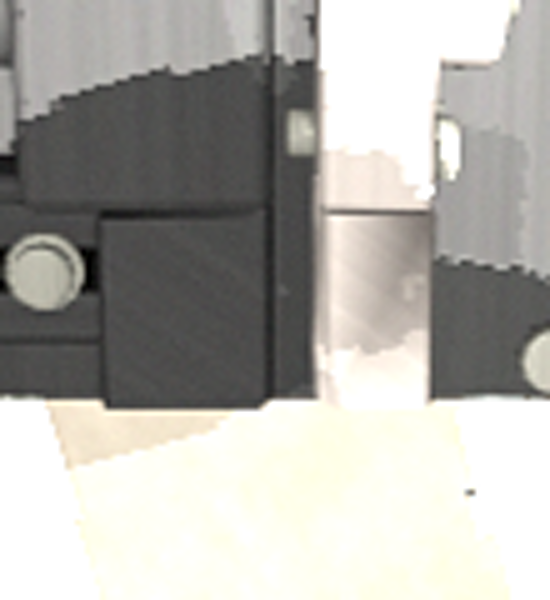

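```bash
python3 - <<'E'
from h import *
import pickle
th=np.radians(-15.74);X=np.array([np.cos(th),np.sin(th),0]);Y=np.array([-X[1],X[0],0]);O=np.array([.45975,.15681,0])
d=pickle.load(open('wrist18.pkl','rb'));g=cv2.cvtColor(d['frame'],cv2.COLOR_RGB2GRAY).astype(np.float32)
def prof(y,z,lo,hi,st=.0001):
    xs=np.arange(lo,hi,st)
    pr=np.array([proj(d,O+x*X+(y+dy)*Y+[0,0,z]) for dy in (-.002,-.001,0,.001,.002) for x in xs],np.float32)
    v=cv2.remap(g,pr[None,:,0],pr[None,:,1],cv2.INTER_CUBIC)[0].reshape(5,-1).mean(0)
    return xs,v
for y in (-.046,-.053,-.058,-.066):
    for z in (.05,.044):
        xs,v=prof(y,z,-.006,.014,.0005);print(y,z,v.round().astype(int))
    for lo,hi in ((-.036,-.027),(.020,.030)):
        xs,v=prof(y,.05,lo,hi);v=cv2.GaussianBlur(v[None],(0,0),3)[0];gr=np.abs(np.gradient(v));print('   edge',xs[gr.argmax()]*1e3)
dp=d['depth']
for v_ in (185,190,195):
    row=[]
    for u in range(236,292,1):
        o,r=ray(d,u,v_);p=o+r*float(dp[v_,u])-O;row.append('%.0f:%.0f'%(p@X*1e3,p[2]*1e3))
    print(v_,' '.join(row))
E
```

```text
-0.046 0.05 [ 58  58  58  59  58  55  47  40  38  45  57  60  57  56  56  56  57  57
  56  55  53  56  63  76  90  96 106 116 129 136 141 141 139 136 134 132
 131 129 127 125]
-0.046 0.044 [ 58  58  58  59  58  54  46  40  39  46  57  60  57  56  56  56  57  56
  56  56  54  56  61  74  87  95 101 112 125 133 140 142 141 138 136 134
 132 130 128 126]
   edge -34.79999999999996
   edge 26.099999999999962
-0.053 0.05 [ 59  59  59  60  59  56  49  42  40  46  57  62  60  59  57  56  56  56
  56  56  54  56  61  76  93 104 112 116 126 135 140 139 138 135 133 131
 129 128 126 124]
-0.053 0.044 [ 59  59  59  59  58  54  47  41  40  47  57  61  59  57  56  56  56  56
  56  56  54  55  59  72  87 100 106 114 122 132 140 141 140 137 135 133
 131 128 126 125]
   edge -34.29999999999995
   edge 25.29999999999997
-0.058 0.05 [ 58  58  58  58  58  56  47  40  40  46  56  59  56  55  55  56  56  56
  56  56  53  56  64  83 102 112 115 117 126 136 142 140 138 135 133 131
 129 127 125 123]
-0.058 0.044 [ 58  58  58  59  59  55  47  40  40  47  57  60  58  57  56  56  56  56
  56  56  54  56  60  75 
[... 801 characters left out ...]
0 23:49 24:51 25:51 26:49 31:9 32:9 33:9 34:9 35:9
190 -17:51 -16:51 -15:50 -15:51 -14:51 -13:51 -12:52 -11:51 -10:51 -9:50 -9:51 -8:51 -7:51 -6:51 -5:50 -4:50 -3:50 -3:48 -2:46 -1:9 0:9 1:8 2:7 3:8 4:9 5:9 6:8 6:35 7:45 8:48 9:50 9:51 10:51 11:50 12:51 13:50 14:52 15:51 15:52 16:51 17:50 18:51 19:51 20:51 21:51 22:51 22:50 23:51 24:50 25:51 26:50 31:9 32:9 33:8 34:8 35:10
195 -17:50 -16:50 -16:51 -15:50 -14:51 -13:50 -12:50 -11:50 -10:51 -9:51 -9:51 -8:51 -7:50 -6:50 -5:51 -4:51 -3:51 -3:47 -2:45 -1:8 0:9 1:8 2:9 3:9 4:7 5:9 6:9 6:36 7:46 8:48 9:49 10:51 10:50 11:51 12:51 13:50 14:51 15:50 16:50 16:50 17:52 18:51 19:50 20:51 21:52 22:52 22:51 23:51 24:51 25:50 26:49 31:9 32:8 33:9 34:9 36:8
```

The close-up of the right ear disagrees between methods: 7.0 to 7.9 mm by sight, 8.6 by blade depth. That is too near the 7 mm limit, and there is time left, so I will take the wedge again and deepen the right end.

```bash
python3 -m pendant '[85,0,0,-0.5,0,0,-0.71, 85,0,0,-0.6,0,0,-0.71, 85,0,0,-0.5,0,0,-0.72, 85,-0.7,0.03,0,0,0,0, 85,-0.8,0.03,0,0,0,0, 85,-0.8,0.03,0,0,0,0, 85,-0.8,0.04,0,0,0,0, 85,-0.8,0.03,0,0,0,0, 85,-0.8,0.03,0,0,0,0, 85,-0.8,0.03,0,0,0,0, 85,-0.8,0.03,0,0,0,0, 85,0,0,0,0,0,0]'; python3 -c "
from h import *
o=observe();print(o['position'],(np.array([.4657,-.2139,.0588])-o['position'])@o['tool_rot']/.05, np.degrees(np.arctan2(o['tool_rot'][1,1],o['tool_rot'][0,1])))"
```

```text
time_s: 37.75
position: [0.4659, -0.2169, 0.2314]
tool_rot: [[-0.023, 1.0, 0.002], [1.0, 0.023, -0.002], [-0.002, 0.002, -1.0]]
ft_force: [0.2, 0.6, -0.3]
grip_width: 0.0849
[ 0.46588513 -0.21690729  0.23137137] [ 0.06884142 -0.00954836  3.45125359] 1.3318437549215798
```

```bash
python3 -m pendant '[85,0.03,0,0.4,0,0,0, 85,0.01,0,0.6,0,0,0, 85,0,0,0.6,0,0,0, 85,0,0,0.6,0,0,0, 85,0,0,0.4,0,0,0, 85,0,0,0,0,0,0]'; python3 -c "
from h import *
o=observe();print(o['position'],(np.array([.4657,-.2139,.0588])-o['position'])@o['tool_rot']/.05, np.degrees(np.arctan2(o['tool_rot'][1,1],o['tool_rot'][0,1])))"
```

```text
time_s: 38.35
position: [0.4648, -0.2099, 0.0993]
tool_rot: [[-0.027, 1.0, -0.002], [1.0, 0.027, 0.002], [0.002, -0.002, -1.0]]
ft_force: [-0.6, 1.0, -0.4]
grip_width: 0.0853
[ 0.46480785 -0.20990861  0.09928439] [-0.08196153  0.01745962  0.809483  ] 1.574196330743364
```

```bash
python3 -m pendant '[85,-0.06,0.01,0.3,0,0,0, 85,0,0,0.3,0,0,0, 85,0,0,0.2,0,0,0, 85,0,0,0,0,0,0]'; python3 -c "
from h import *
o=observe();print(o['position'],(np.array([.4657,-.2139,.0588])-o['position'])@o['tool_rot']/.05)"; python3 -m pendant '[15,0,0,0,0,0,0, 15,0,0,0,0,0,0, 15,0,0,0,0,0,0, 15,0,0,0,0,0,0, 15,0,0,0,0,0,0, 15,0,0,0,0,0,0, 15,0,0,0,0,0,0, 15,0,0,0,0,0,0, 15,0,0,0,0,0,0]' 90
```

```text
time_s: 38.75
position: [0.4657, -0.2139, 0.0605]
tool_rot: [[-0.027, 1.0, -0.0], [1.0, 0.027, 0.0], [0.0, -0.0, -1.0]]
ft_force: [-0.6, -0.1, -0.0]
grip_width: 0.0847
[ 0.46573246 -0.21389734  0.06054201] [-4.13877737e-05 -6.47489961e-04  3.48402218e-02]
time_s: 39.65
position: [0.4656, -0.2144, 0.0608]
tool_rot: [[-0.026, 1.0, 0.001], [1.0, 0.026, -0.0], [-0.0, 0.001, -1.0]]
ft_force: [-0.8, 1.0, 6.2]
grip_width: 0.0193
```

```bash
python3 -m pendant '[15,0,0,-0.2,0,0,0, 15,0,0,-0.5,0,0,0, 15,0,0,-0.7,0,0,0, 15,0,0,-0.7,0,0,0, 15,0,0,-0.5,0,0,0.72, 15,0,0,0,0,0,0.72, 15,0,0,0,0,0,0.72]'; python3 -m pendant '[15,0.66,-0.228,0,0,0,0, 15,0.66,-0.228,0,0,0,0, 15,0.66,-0.228,0,0,0,0, 15,0.66,-0.228,0,0,0,0, 15,0.66,-0.228,0,0,0,0, 15,0.66,-0.228,0,0,0,0, 15,0.66,-0.228,0,0,0,0, 15,0.66,-0.228,0,0,0,0, 15,0.66,-0.228,0,0,0,0, 15,0,0,0.3,0,0,0, 15,0,0,0.3,0,0,0, 15,0,0,0,0,0,0]'; python3 -c "
from h import *
o=observe();print(o['position'],(np.array([.4474,.1001,.1065])-o['position'])@o['tool_rot']/.05, np.degrees(np.arctan2(o['tool_rot'][1,1],o['tool_rot'][0,1])))"
```

```text
time_s: 40.35
position: [0.4653, -0.2141, 0.1914]
tool_rot: [[0.276, 0.961, 0.001], [0.961, -0.276, -0.001], [-0.0, 0.001, -1.0]]
ft_force: [0.1, 0.1, -2.5]
grip_width: 0.0191
time_s: 41.55
position: [0.4463, 0.0998, 0.1591]
tool_rot: [[0.272, 0.962, -0.004], [0.962, -0.272, 0.0], [-0.001, -0.004, -1.0]]
ft_force: [-0.2, -0.3, -2.3]
grip_width: 0.0191
[0.44628629 0.09976788 0.15913928] [0.01344784 0.02368681 1.05268987] -15.759451463937662
```

```bash
python3 -m pendant '[15,0.01,0.012,0.3,0,0,0, 15,0,0,0.4,0,0,0, 15,0,0,0.3,0,0,0, 15,0,0,0.05,0,0,0, 15,0,0,0,0,0,0]'; python3 -c "
from h import *
import pickle
o=observe();print(o['position'],o['time_s'])
X=np.array([.9625,-.2712]);Y=np.array([.2712,.9625]);r=o['position'][:2]-[.45975,.15681];print(r@X,r@Y)
d=cam('wrist');pickle.dump(d,open('wrist19.pkl','wb'))
im=cv2.cvtColor(d['frame'],cv2.COLOR_RGB2BGR)[165:215,215:290].astype(float)
im=np.clip((im-20)*2.2,0,255).astype(np.uint8)
cv2.imwrite('pics/w19d.png',cv2.resize(im,None,fx=10,fy=10,interpolation=cv2.INTER_CUBIC))
"
```

```text
time_s: 42.05
position: [0.4485, 0.0996, 0.1084]
tool_rot: [[0.273, 0.962, 0.0], [0.962, -0.273, -0.0], [-0.0, 0.0, -1.0]]
ft_force: [1.0, 0.5, -2.5]
grip_width: 0.0188
[0.4484511  0.09960494 0.10837605] 42.05
0.004638824256756232 -0.058124129862749514
```

View pics/w19d.png

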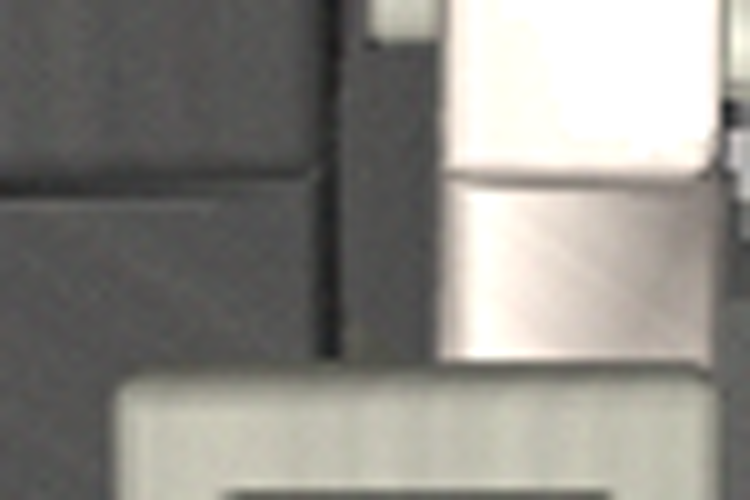

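```bash
python3 -m pendant '[15,0,-0.022,0.02,0,0,0, 15,0,0,0.03,0,0,0, 15,0,0,0,0,0,0]'; for i in 1 ; do python3 -m pendant '[15,0,0,0.04,0,0,0, 15,0,0,0.04,0,0,0, 15,0,0,0.04,0,0,0, 15,0,0,0.04,0,0,0, 15,0,0,0,0,0,0]';python3 -m pendant '[15,0,0,0.04,0,0,0, 15,0,0,0.04,0,0,0, 15,0,0,0.04,0,0,0, 15,0,0,0,0,0,0]';python3 -m pendant '[15,0,0,0.04,0,0,0, 15,0,0,0.04,0,0,0,15,0,0,0.04,0,0,0, 15,0,0,0,0,0,0]'; done | grep -v tool_rot
```

```text
time_s: 42.4
position: [0.4472, 0.1001, 0.1055]
tool_rot: [[0.272, 0.962, 0.0], [0.962, -0.272, -0.0], [0.0, 0.0, -1.0]]
ft_force: [-0.9, -1.1, -2.3]
grip_width: 0.0192
time_s: 42.9
position: [0.447, 0.1001, 0.097]
ft_force: [0.6, 0.1, -3.2]
grip_width: 0.0191
time_s: 43.3
position: [0.4473, 0.1001, 0.0911]
ft_force: [1.0, -0.5, -4.3]
grip_width: 0.0189
time_s: 43.7
position: [0.4473, 0.1001, 0.0851]
ft_force: [1.5, -0.5, -3.3]
grip_width: 0.0188
```

```bash
for i in 1 ; do python3 -m pendant '[15,0,0,0.03,0,0,0, 15,0,0,0.03,0,0,0, 15,0,0,0.02,0,0,0, 15,0,0,0,0,0,0]';python3 -m pendant '[15,0,0,0.02,0,0,0, 15,0,0,0.02,0,0,0, 15,0,0,0,0,0,0]';python3 -m pendant '[15,0,0,0.02,0,0,0, 15,0,0,0.02,0,0,0, 15,0,0,0,0,0,0]';python3 -m pendant '[15,0,0,0.02,0,0,0, 15,0,0,0.02,0,0,0, 15,0,0,0,0,0,0]'; done | grep -v tool_rot
```

```text
time_s: 44.1
position: [0.4473, 0.1001, 0.0812]
ft_force: [2.3, -0.8, -3.5]
grip_width: 0.0189
time_s: 44.4
position: [0.4473, 0.1001, 0.0793]
ft_force: [1.2, 0.3, -3.5]
grip_width: 0.0191
time_s: 44.7
position: [0.4473, 0.1001, 0.0772]
ft_force: [3.1, -0.1, -4.4]
grip_width: 0.019
time_s: 45.0
position: [0.4473, 0.1001, 0.0752]
ft_force: [2.8, -0.4, -3.5]
grip_width: 0.0189
```

```bash
for i in 1 ; do python3 -m pendant '[15,0,0,0.02,0,0,0, 15,0,0,0.02,0,0,0, 15,0,0,0,0,0,0]';python3 -m pendant '[15,0,0,0.02,0,0,0, 15,0,0,0,0,0,0]';python3 -m pendant '[15,0,0,0.02,0,0,0, 15,0,0,0,0,0,0]';python3 -m pendant '[15,0,0,0.02,0,0,0, 15,0,0,0,0,0,0]'; done | grep -v tool_rot
```

```text
time_s: 45.3
position: [0.4472, 0.1001, 0.0732]
ft_force: [2.5, -1.3, -3.1]
grip_width: 0.0189
time_s: 45.5
position: [0.4472, 0.1001, 0.0723]
ft_force: [3.0, -1.0, -3.5]
grip_width: 0.0188
time_s: 45.7
position: [0.4472, 0.1001, 0.0714]
ft_force: [2.3, -0.8, 0.3]
grip_width: 0.0188
time_s: 45.9
position: [0.4473, 0.1001, 0.0705]
ft_force: [0.5, -0.9, 3.5]
grip_width: 0.019
```

```bash
python3 -m pendant '[15,0,0,0.02,0,0,0, 15,0,0,0,0,0,0]'; python3 -m pendant '[15,0,0,-0.2,0,0,0, 15,0,0,-0.4,0,0,0, 15,0,0,-0.6,0,0,0, 15,0,0,-0.7,0,0,0, 15,0,0,-0.5,0,0,-0.72, 15,0,0,0,0,0,-0.72, 15,0,0,0,0,0,-0.72, 15,0,0,0,0,0,0]'; python3 -c "
from h import *
o=observe();print(o['position'],(np.array([.4656,-.2144,.0608])-o['position'])@o['tool_rot']/.05, np.degrees(np.arctan2(o['tool_rot'][1,1],o['tool_rot'][0,1])))"
```

```text
time_s: 46.1
position: [0.4472, 0.1001, 0.0696]
tool_rot: [[0.272, 0.962, 0.001], [0.962, -0.272, -0.0], [0.0, 0.001, -1.0]]
ft_force: [0.9, -0.6, 5.4]
grip_width: 0.0192
time_s: 46.9
position: [0.4461, 0.1002, 0.189]
tool_rot: [[-0.027, 1.0, -0.002], [1.0, 0.027, 0.0], [0.0, -0.002, -1.0]]
ft_force: [0.3, -0.1, -1.9]
grip_width: 0.019
[0.44614256 0.10024772 0.1890271 ] [-6.30207928  0.22636064  2.56166824] 1.5383862083572446
```

```bash
python3 -m pendant '[15,-0.7,0.025,0,0,0,0, 15,-0.7,0.025,0,0,0,0, 15,-0.7,0.025,0,0,0,0, 15,-0.7,0.025,0,0,0,0, 15,-0.7,0.025,0,0,0,0, 15,-0.7,0.025,0,0,0,0, 15,-0.7,0.025,0,0,0,0, 15,-0.7,0.025,0,0,0,0, 15,-0.7,0.025,0,0,0,0, 15,0,0,0.5,0,0,0, 15,0,0,0.5,0,0,0, 15,0,0,0.4,0,0,0]'; python3 -m pendant '[15,0,0,0,0,0,0, 15,0,0,0,0,0,0]'; python3 -c "
from h import *
o=observe();print(o['position'],(np.array([.4656,-.2144,.0608])-o['position'])@o['tool_rot']/.05, np.degrees(np.arctan2(o['tool_rot'][1,1],o['tool_rot'][0,1])))"
```

```text
time_s: 48.1
position: [0.4656, -0.2141, 0.1175]
tool_rot: [[-0.022, 1.0, -0.003], [1.0, 0.022, 0.002], [0.002, -0.003, -1.0]]
ft_force: [0.4, 0.1, -2.9]
grip_width: 0.019
time_s: 48.3
position: [0.4665, -0.2143, 0.1195]
tool_rot: [[-0.025, 1.0, -0.001], [1.0, 0.025, 0.001], [0.001, -0.001, -1.0]]
ft_force: [-0.7, 0.0, -2.5]
grip_width: 0.0191
[ 0.4665144  -0.21434243  0.11954801] [-0.00161046 -0.01737053  1.17497354] 1.404308165717484
```

```bash
python3 -m pendant '[15,0,-0.015,0.15,0,0,0, 15,0,0,0.15,0,0,0, 15,0,0,0.1,0,0,0, 15,0,0,0.1,0,0,0, 15,0,0,0.1,0,0,0, 15,0,0,0,0,0,0]'; python3 -m pendant '[15,0,0,0.1,0,0,0, 15,0,0,0.1,0,0,0, 15,0,0,0.1,0,0,0, 15,0,0,0.1,0,0,0, 15,0,0,0.06,0,0,0, 15,0,0,0,0,0,0, 15,0,0,0,0,0,0]'
```

```text
time_s: 48.9
position: [0.4656, -0.2144, 0.0887]
tool_rot: [[-0.026, 1.0, -0.001], [1.0, 0.026, 0.001], [0.001, -0.001, -1.0]]
ft_force: [-0.1, -0.8, -2.2]
grip_width: 0.019
time_s: 49.6
position: [0.4659, -0.2146, 0.0664]
tool_rot: [[-0.026, 1.0, 0.0], [1.0, 0.026, -0.0], [-0.0, 0.0, -1.0]]
ft_force: [0.1, -0.1, -2.5]
grip_width: 0.0195
```

```bash
python3 -m pendant '[15,0,0,0.05,0,0,0, 15,0,0,0.04,0,0,0, 15,0,0,0.01,0,0,0, 15,0,0,0,0,0,0]'; python3 -m pendant '[15,0,0,0.02,0,0,0, 15,0,0,0,0,0,0]'
```

```text
time_s: 50.0
position: [0.4658, -0.2145, 0.0612]
tool_rot: [[-0.026, 1.0, -0.0], [1.0, 0.026, 0.0], [0.0, -0.0, -1.0]]
ft_force: [0.2, -0.3, -2.4]
grip_width: 0.0189
time_s: 50.2
position: [0.466, -0.2146, 0.0608]
tool_rot: [[-0.026, 1.0, 0.0], [1.0, 0.026, -0.0], [-0.0, 0.0, -1.0]]
ft_force: [-1.4, 0.7, 3.9]
grip_width: 0.019
```

Seated again at the same height. Release, rise, and look.

```bash
python3 -m pendant '[40,0,0,0,0,0,0, 60,0,0,0,0,0,0, 85,0,0,0,0,0,0, 85,0,0,0,0,0,0, 85,0,0,0,0,0,0, 85,0,0,0,0,0,0, 85,0,0,0,0,0,0]'; python3 -m pendant '[85,0,0,-0.2,0,0,0, 85,0,0,-0.4,0,0,0, 85,0,0,-0.6,0,0,0, 85,0,0,-0.8,0,0,0, 85,0.8,0,-0.6,0,0,0, 85,0.8,0,-0.4,0,0,0, 85,0.8,0,0,0,0,0, 85,0.8,0,0,0,0,0, 85,0.8,0,0,0,0,0, 85,0,0,0,0,0,0, 85,0,0,0,0,0,0]'; python3 -c "
from h import *
d=cam('wrist');save(d,'w20.png',scale=1.5)
d=cam('top');save(d,'t20.png',scale=1.5);save(d,'t20c.png',(240,180,370,270),6);o=observe();print(o['time_s'],np.abs(o['qvel']).max())"
```

```text
time_s: 50.9
position: [0.4658, -0.2145, 0.0603]
tool_rot: [[-0.026, 1.0, -0.0], [1.0, 0.026, 0.0], [0.0, -0.0, -1.0]]
ft_force: [0.3, -0.6, -0.0]
grip_width: 0.0845
time_s: 52.0
position: [0.4606, -0.0142, 0.211]
tool_rot: [[-0.028, 1.0, 0.001], [1.0, 0.028, -0.001], [-0.001, 0.001, -1.0]]
ft_force: [0.3, -1.0, -0.3]
grip_width: 0.0851
52.1 0.7132725701838792
```

View pics/t20.png

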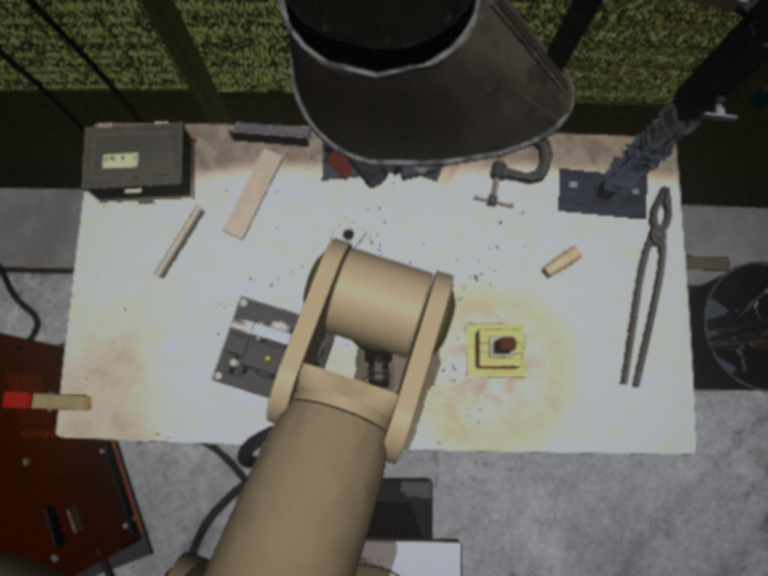

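View pics/t20c.png

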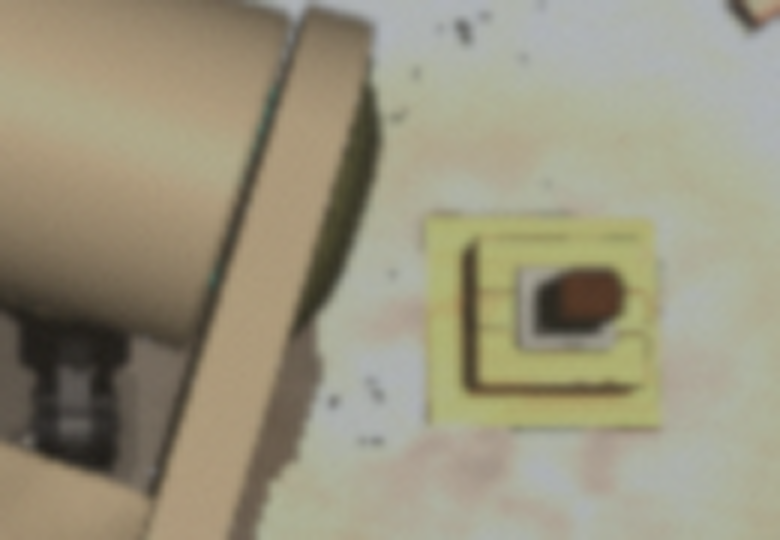

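```bash
python3 -c "
from rig import *
print(close_job())"
```

```text
the job is handed in; nothing more can be done
None
```

I worked the cover off with the wedge in alternating turns (left, right, left, right), put the wedge back in the plywood stand, and handed the job in at about 52 s. No verdict was reported.

- **Openings:** By blade depth, the left end stands about 8.5 mm open and the right about 9 mm. I went back to the right end once more to check it. The blade met the cover only about 24 mm below the notch, so that end already stood about 8.5 mm open, and I opened it a little further.
- **Evenness and force:** By blade depth, neither end was ever more than about 3.5 mm ahead of the other. The forces I read between moves stayed under 10 N.
- **A check that disagreed:** Camera measurements of the openings read lower. They gave about 8.1 mm on the left, and 7.0 to 7.9 mm on the right before that last turn. I trusted the touch reading because it does not depend on the camera calibration.
- **Wedge and surroundings:** The wedge seated at the same height it was taken from, and in the last top view it looks as it did at the start. The nozzle and bar look unmoved there; the washer is partly hidden and the nut fully hidden behind the arm, so I could not check those two, though the arm never worked near them. The gripper is open and clear of everything.

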